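Push a gummed gudgeon pin out of a piston with a drift

TASK

The gudgeon pin is gummed up in the piston of this stripped engine. Take the slim brass drift from the rack, go in through the circlip that is still fitted without forcing the clip, and push the pin out of the open side far enough to be gripped; put the drift back in its notch, then draw the pin out with the gripper and lay it, without dropping it, in the empty square half of the grey tray. Leave the other tools and engine parts where they are.

Things in the scene. Friction and masses are not known exactly. Their poses are not given: they have to be found in the camera images.
- engine: aluminium engine bottom end on wooden chocks, fixed, about 300 x 200 mm, gearbox towards +x. Origin on the bench below the piston, z up. Gasket face 165 mm high, four studs 16 mm tall at +-38 mm in x and y. The piston (58 mm diameter, crown 240 mm high) stands over it on its rod; its pin bore runs level along the engine's y, 210 mm above the bench, on the piston's centre, 16.8 mm diameter
- bore_clip_side (a point): mouth of the pin bore on the circlip side (engine y = -26 mm), on the bore axis, at the boss face; the drift goes in here, along the engine's +y. The ring belt of the piston, 29 mm radius, begins 10 mm above the bore axis and so overhangs both boss faces by 3 mm
- bore_open_side (a point): mouth of the pin bore on the open side (engine y = +26 mm), on the bore axis, at the boss face; no clip here: the pin leaves here, along the engine's +y. A plywood rest below the piston reaches 27 mm to either side in y, its top 26 mm below the bore axis
- circlip: dark steel retaining ring 0.4 mm inside the clip-side boss face, 2 mm thick, opening 13.5 mm wide: the pin cannot pass it, a slim drift can. Origin at its centre on the bore axis, y along the axis. A push of more than 20 N on it would spoil it
- pin_center (a point): centre of the gudgeon pin, a steel cylinder 16 mm diameter, 46 mm long, axis along its own y, 55 g. At first inside the bore, 0.5 to 3 mm from the piston's centre towards the open side. It can be gripped from above, beside the piston, when pushed until its centre is 28 to 38 mm from the piston's centre
- pin: the same pin, same origin. It is gummed in the open-side boss: it takes about 9 to 16 N to slide it, and it stays put where it is left until its centre is about 42 mm from the piston's centre, after which it falls out if not held
- drift_grip (a point): balance and grasp point of the brass drift, on its axis: round, 180 mm long, 200 g, axis along its own y. Handle 15 mm diameter from 74 mm behind this point to 46 mm ahead, then a nose 11 mm diameter, 60 mm long. It lies level in the rack, axis 45 mm above the bench
- drift_tip (a point): flat tip of the brass drift's nose, on its axis, 106 mm ahead (+y) of drift_grip
- drift: the same brass drift; its origin is the point drift_grip
- rack: wooden rack fixed to the bench, 200 mm along x, 115 mm along y; origin under its centre, base board 12 mm thick. Two rails along x at y = +-36 mm (10 mm thick, 45 mm high) with V notches at x = -45 and +45 mm hold two drifts along its y. At home a drift's grip point is over y = 0, 45 mm above the bench, nose to +y. Which drift is in which notch varies
- thick_drift_grip (a point): the thick steel drift in the other notch of the rack, same shape but its nose is 15 mm thick, too thick for the circlip; this point is its balance point on its axis. To be left alone
- thick_drift: the same thick drift; its origin is the point thick_drift_grip
- tray_in (a point): centre of the floor (3 mm above the bench) of the empty square half of the grey plastic tray; inside 144 x 144 mm, walls 22 mm high; the tray is fixed. The smaller half, with nuts, lies beyond its -x wall
- ratchet: chrome ratchet with socket, 190 mm long, loose bystander
- screwdriver: screwdriver with a lime handle, 210 mm long, loose bystander
- spanner: steel spanner, 180 mm long, loose bystander

How it is judged:
On the way:
1. the brass drift, through the circlip, has pushed the pin out of the open side until its centre is at least 24 mm from the piston's centre (y of pin_center in the frame of engine above 0.024 m and y of drift_tip in the frame of engine above -0.006 m and distance between drift_tip and pin_center below 0.03 m and height (world z) of pin_center above 0.2 m), for 0.1 s.
At the end, for the whole second after the job is handed in: the pin lies on the floor of the tray's empty square half (centre between the walls, under 12 mm above the floor); the brass drift lies in its notch again (axis 41 to 49 mm above the bench, within 0.1 rad of the rack, grip point 10 mm behind to 25 mm ahead of home); both at rest (x of pin_center in the frame of tray_in between -0.072 and 0.072 m and y of pin_center in the frame of tray_in between -0.072 and 0.072 m and z of pin_center in the frame of tray_in below 0.012 m and linear speed of each of pin, drift below 0.03 m/s and z of drift_grip in the frame of rack between 0.041 and 0.049 m and angle between the y axis of drift and the y axis of rack, either way round below 0.1 rad and distance between drift_grip and thick_drift_grip below 0.12 m and y of drift_grip in the frame of rack between -0.01 and 0.025 m); the robot touches nothing.
It fails at once if the drift is forced against the circlip (over 20 N) (contact force between drift and circlip above 20 N).
It fails at once if the pin is dropped (falls faster than 0.8 m/s out of the fingers) (linear speed of pin above 0.8 m/s and contact force between the fingers and pin below 0.05 N).
It fails at once if another tool or part is moved by more than 30 mm (distance of any of thick_drift_grip, ratchet, screwdriver, spanner from where it was at the start of the episode above 0.03 m).
It also fails if it takes over 67 s, if anything falls off the work surface, if the arm or the gripper's body presses on something with over 40 N, if the wrist force passes 120 N, or if a joint passes its speed limit or range.

ROBOT

A 6-joint arm with a two-finger parallel gripper is mounted at the origin on the work surface. World frame = base frame: x ahead of the robot, y to its left, z up, the work surface at z = 0. Lengths are in m, angles in rad, forces in N, time in s.
With the tool pointing down it reaches from about 0.3 to 0.75 m from the base axis. Payload 8.5 kg.
Tool frame: the origin (TCP) lies on the centre line of the jaws, within the pads' length; the fingertips stand nose_length ahead of it and the grasp point (between the pads) lies 8 mm behind it (nose_length is the distance from the TCP to the fingertips, in m); z points along the fingers, y is the direction in which the jaws open and shut (so a half turn about z gives the same grasp; the last joint's range is limited). The gripper opens to 88 mm and grips with 3 to 60 N. Pads are 18 mm wide; open, the fingers measure 123 mm over their backs; the gripper's body (75 mm by 187 mm) begins 45 mm behind the grasp point.
Start: joints at [1.084, 0.381, 1.297, -0, 1.464, -0.215], TCP at [0.148, 0.53, 0.25] pointing down, gripper open.
Joint ranges: [-3.11, 3.11], [-0.89, 2.33], [0.22, 2.48], [-1.42, 4.56], [0.17, 2.85], [-2.88, 2.88]. Speed limits (rad/s): [2.39, 2.39, 3.14, 3.14, 3.14, 3.14].

INTERFACE

Orientations are given as a unit quaternion [w, x, y, z].
In Python, from cell import * gives the robot as it stands. The module is installed in compiled form; this text tells all that it offers.
- The arm moves only by the tool jog_arm, never from a script. Its argument "deltas" is a list of rows, each a list of 3 entries, a list of its own where there are three numbers: the turn, a rotation vector about the tool's x, y, z normalised to -1 to 1, where 1 is 45 degrees, then the shift along the tool's x, y, z normalised to -1 to 1, where 1 is 800 mm, then the closure, from 0 (fully open) to 1 (shut). In form: [[[ax, ay, az], [dx, dy, dz], hand], ...]. A call has exactly 8 rows; each row is the pose to reach, as a shift and turn from the pose measured when the call began, along the tool's axes at that moment; what a row does not reach only later rows make up. A row lasts 1/8 s, in which the tool goes at most 62.5 mm and 10.7 degrees, less where a joint would pass 70% of its speed; a pose out of reach is approached as far as the arm can. A call with a number of a shift or a turn outside -1 to 1 is refused whole. A call with a gripper value outside its range is refused whole. The fingers move at their own pace and stop on an object; the grip force is fixed at half the most. Time passes only in rows, so rows that repeat a pose let the fingers close, or fill a call up. It gives the time, the measured TCP pose, the force and the opening at its end, in the units of the state.
- state(): the state, without advancing time (a new reading comes with each control period).
- get_image(name): name is "side" or "top"; returns a dict with "image" (480x640x3 uint8, blue, green, red), "intrinsics" (3x3 intrinsics, pixels), "extrinsics" (4x4, takes a point from world to camera coordinates). Camera axes: x right, y up, looking along -z (the intrinsics and any distortion apply to the point x, -y, -z); pixel columns grow to the right and rows downward; lengths in m; the calibration is good to about 2 mm. A picture is of the moment at which its call begins. There is no depth.
- job_done(): hands the job in, once; it reports no verdict.
Trained networks look in a picture, given as the dict that the camera call returned (one of the last four; its "shot" number tells which), for a name from the list of things; names that differ only in an ending like _2 or _b are one class to them, and where a whole thing is asked for, a point or a joint stands for the part that bears it (a point fixed in the world has none). Each returns a list of dicts, best first, with "score" (0 to 1); they miss things now and then, are a little off and sometimes report something else, mostly with a low value. They report only what shows in the picture. A call takes as long as a camera call.
- spot_in(picture, target): "pixel" ([column, row] in pixels, amid what is visible of it).
- landmark_of(picture, target): "pixel" ([column, row] in pixels: a listed point, or the origin of a listed thing).
The state is a dict: "t": time; "qpos": joint angles; "dq": joint speeds; "effort": joint torques, N m; "position": TCP position; "ee_rot": TCP orientation; "contact_force": force on the tool from outside, world axes, zero at the start; "wrist_torque": the same for the moment, N m; "gripper_width": opening from 0.0 (shut) to 1.0 (fully open).
Only numpy, scipy, OpenCV 4.12 (cv2) and the standard library are available. Lean on these libraries where they do the work, as an engineer would, in place of code of your own. Each camera call takes 0.05 s, during which the arm holds its last target.

## Working session

There is one attempt and no reset: what is moved stays moved. The work goes in short steps, Python scripts to look and compute and a tool call to move; the robot and the scene stay as the last step left them, time stands still between calls to the robot, and variables do not carry over. Pictures are saved under pics/ and viewed, and the job is handed in when it is done.

Besides the shell and the picture viewer there is one more tool, called as name(argument=value, ...), one argument or row to a line, values as JSON. jog_arm: Moves the arm, as the interface text tells. Its arguments: {"type":"object","properties":{"deltas":{"type":"array","items":{"type":"array"}}},"required":["deltas"]}

```bash
mkdir -p pics; ls
python3 - <<'E'
from cell import *
import cv2,json
print(state())
for n in ("side","top"):
    p=get_image(n); cv2.imwrite(f"pics/{n}0.png",p["image"]); print(n,p["shot"],p["intrinsics"],p["extrinsics"],[k for k in p])
    for t in ["engine","bore_clip_side","bore_open_side","circlip","pin_center","pin","drift_grip","drift_tip","drift","rack","thick_drift_grip","thick_drift","tray_in","ratchet","screwdriver","spanner"]:
        try: print(t,[(([round(float(v),1) for v in d["pixel"]]),round(float(d["score"]),2)) for d in landmark_of(p,t)[:2]])
        except Exception as e: print(t,e)
print(state()["t"])
E
```

```text
pics
{'t': 0.0, 'qpos': array([ 1.08371139e+00,  3.81210350e-01,  1.29823004e+00,  3.63916780e-05,
        1.46359113e+00, -2.15285562e-01]), 'dq': array([ 8.51673036e-05, -9.24395040e-05, -3.03570303e-04,  2.82451492e-04,
       -1.27907362e-04,  5.46287174e-05]), 'effort': array([ 1.27460235e-04, -4.37934244e+01, -2.24558330e+01,  7.13228784e-02,
        3.52519553e-02, -1.63556497e-04]), 'position': array([0.14752206, 0.52958674, 0.24914041]), 'ee_rot': array([-2.64479510e-04,  1.35483667e-01,  9.90779319e-01, -6.69301929e-04]), 'contact_force': array([ 0.78710781,  0.12063863, -1.12665537]), 'wrist_torque': array([0.00882882, 0.03154791, 0.00124194]), 'gripper_width': 1.0020507791692184}
side 1 [[437.14963328   0.         325.54799839]
 [  0.         437.14963328 250.57022592]
 [  0.           0.           1.        ]] [[ 0.9960565  -0.0869648  -0.01756609 -0.55457586]
 [ 0.06824832  0.62453551  0.77800872 -0.14055556]
 [-0.05668873 -0.7761395   0.62800786 -1.29323612]
 [ 0.          0.          0.          1.        ]] ['image', 'intrinsics', 'extrinsics', 'shot']
engine [([316.
[... 720 characters left out ...]
 [-7.34313404e-02  1.38816792e-03  9.97299309e-01 -1.76004150e+00]
 [ 0.00000000e+00  0.00000000e+00  0.00000000e+00  1.00000000e+00]] ['image', 'intrinsics', 'extrinsics', 'shot']
engine []
bore_clip_side [([318.5, 239.7], 0.75)]
bore_open_side [([302.8, 240.0], 0.9)]
circlip []
pin_center []
pin []
drift_grip [([436.7, 267.3], 0.85), ([130.9, 245.4], 0.43)]
drift_tip [([396.1, 263.2], 0.87)]
drift [([434.3, 267.0], 0.77)]
rack []
thick_drift_grip [([440.7, 234.5], 0.58)]
thick_drift [([438.9, 235.2], 0.65), ([395.6, 260.6], 0.57)]
tray_in [([199.8, 266.3], 0.8)]
ratchet [([435.2, 184.6], 0.98)]
screwdriver [([499.4, 242.4], 0.6)]
spanner [([131.5, 243.1], 0.79), ([439.2, 234.9], 0.47)]
1.7
```

View pics/side0.png

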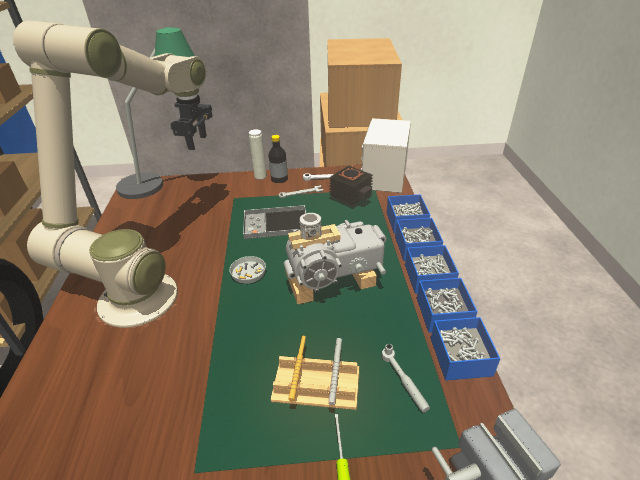

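View pics/top0.png

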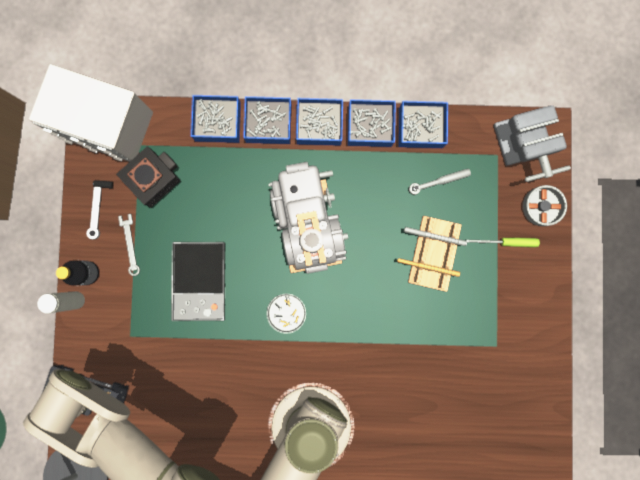

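```bash
cat > h.py <<'E'
import numpy as np, cv2
from scipy.spatial.transform import Rotation as R
KS=np.array([[437.14963328,0,325.54799839],[0,437.14963328,250.57022592],[0,0,1]])
ES=np.array([[0.9960565,-0.0869648,-0.01756609,-0.55457586],[0.06824832,0.62453551,0.77800872,-0.14055556],[-0.05668873,-0.7761395,0.62800786,-1.29323612],[0,0,0,1]])
KT=np.array([[615.42914487,0,313.21867606],[0,615.42914487,228.9261702],[0,0,1]])
ET=np.array([[2.66059296e-02,-9.99640385e-01,3.35042625e-03,-2.86952433e-03],[9.96945316e-01,2.67801015e-02,7.33679999e-02,-5.66935460e-01],[-7.34313404e-02,1.38816792e-03,9.97299309e-01,-1.76004150e+00],[0,0,0,1]])
C={"side":(KS,ES),"top":(KT,ET)}
F=np.diag([1,-1,-1.])
def ray(cam,px):
    K,E=C[cam]; d=F@np.linalg.solve(K,[px[0],px[1],1.]); Rm=E[:3,:3]
    o=-Rm.T@E[:3,3]; d=Rm.T@d; return o,d/np.linalg.norm(d)
def atz(cam,px,z):
    o,d=ray(cam,px); return o+d*(z-o[2])/d[2]
def tri(ps,pt):
    A=np.zeros((3,3));b=np.zeros(3);rs=[ray("side",ps),ray("top",pt)]
    for o,d in rs:
        M=np.eye(3)-np.outer(d,d);A+=M;b+=M@o
    x=np.linalg.solve(A,b); return x,sum(np.linalg.norm((np.eye(3)-np.outer(d,d))@(x-o)) for o,d in rs)
def proj(cam,X):
    K,E=C[cam]; c=F@(E[:3,:3]@np.asarray(X,float)+E[:3,3]); p=K@c; return p[:2]/p[2]
E
python3 - <<'E'
from h import *
np.set_printoptions(precision=4,suppress=True)
print("cams",ray("side",(320,240)),ray("top",(320,240)))
for n,s,t in [("clip",(317.1,233.1),(318.5,239.7)),("open",(307.1,220.8),(302.8,240)),("tip",(301.7,334.7),(396.1,263.2)),("drift",(295.5,370.9),(434.3,267)),("tray",(286.6,219.3),(199.8,266.3)),("ratchet",(398.6,375.1),(435.2,184.6))]:
    print(n,*tri(s,t))
print(atz("top",(318.5,239.7),.21),atz("top",(302.8,240),.21),atz("side",(317.1,233.1),.21),atz("side",(307.1,220.8),.21))
print(atz("top",(436.7,267.3),.045),atz("top",(396.1,263.2),.045),atz("side",(301.7,334.7),.045),atz("side",(295.5,370.9),.045))
print(atz("top",(440.7,234.5),.045),atz("top",(199.8,266.3),.003))
def crop(src,x0,y0,x1,y1,k,out):
    im=cv2.imread(src)[y0:y1,x0:x1]; cv2.imwrite(out,cv2.resize(im,None,fx=k,fy=k,interpolation=cv2.INTER_CUBIC))
a=cv2.imread("pics/top0.png"); b=cv2.imread("pics/side0.png")
crop("pics/top0.png",265,160,360,280,5,"pics/c1.png")
crop("pics/top0.png",390,205,480,300,6,"pics/c2.png")
crop("pics/side0.png",270,195,390,305,6,"pics/c3.png")
crop("pics/side0.png",265,325,365,415,6,"pics/c4.png")
E
```

```text
cams (array([ 0.4887, -0.9642,  0.9118]), array([ 0.0457,  0.792 , -0.6087])) (array([0.436 , 0.0148, 1.7969]), array([ 0.0558, -0.0129, -0.9984]))
clip [ 0.5315 -0.002   0.1965] 0.010687935110290599
open [0.5178 0.0386 0.2119] 0.01119320301887565
tip [ 0.4752 -0.226   0.0438] 0.002939952874510398
drift [ 0.4615 -0.335   0.045 ] 0.008613048767172192
tray [0.4481 0.3367 0.0157] 0.004221248030681083
ratchet [ 0.707  -0.3425  0.0037] 0.0026235000033588427
[ 0.5254 -0.0018  0.21  ] [0.5235 0.0387 0.21  ] [ 0.5359 -0.0198  0.21  ] [0.5123 0.0407 0.21  ]
[ 0.4651 -0.3415  0.045 ] [ 0.4737 -0.2259  0.045 ] [ 0.4766 -0.2269  0.045 ] [ 0.4572 -0.3352  0.045 ]
[ 0.5589 -0.3519  0.045 ] [0.4503 0.3391 0.003 ]
```

View pics/c1.png

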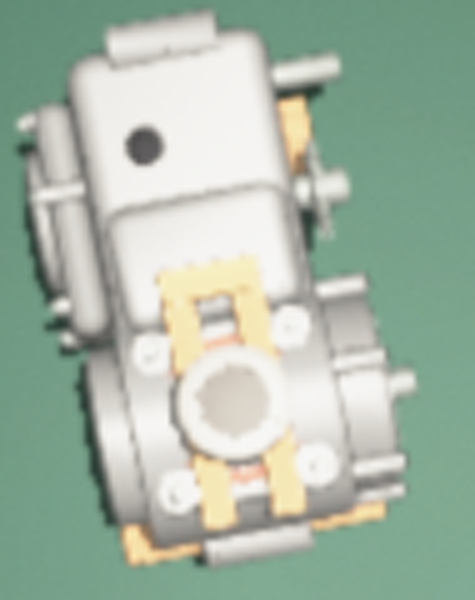

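View pics/c2.png

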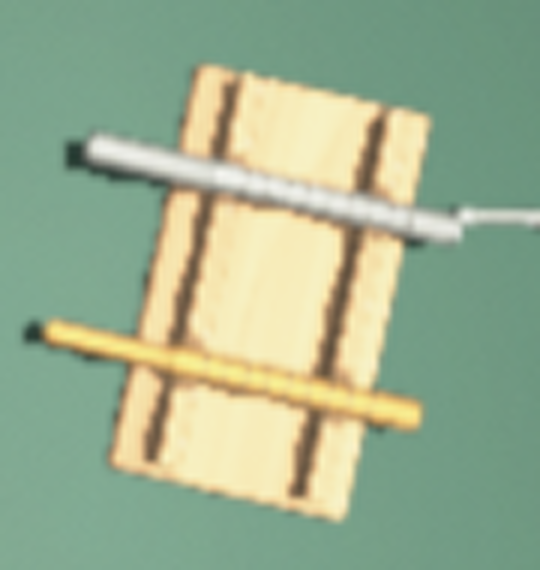

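View pics/c3.png

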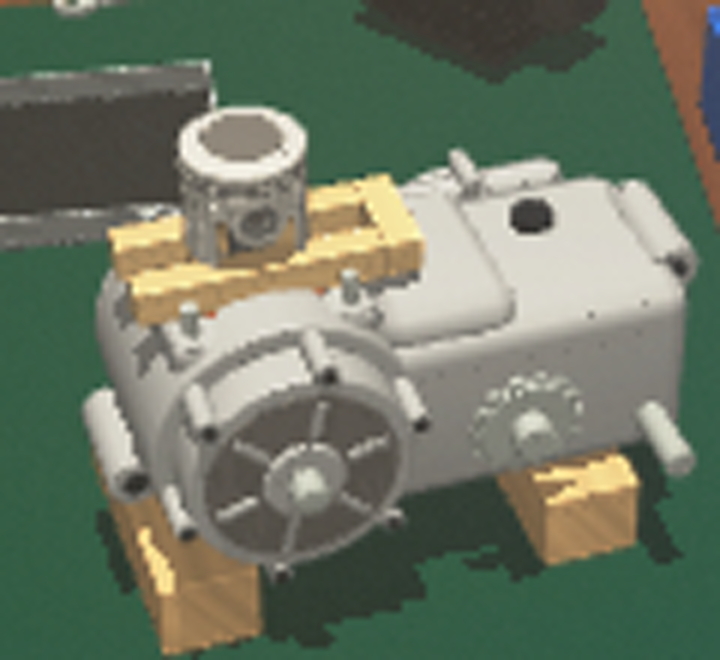

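View pics/c4.png

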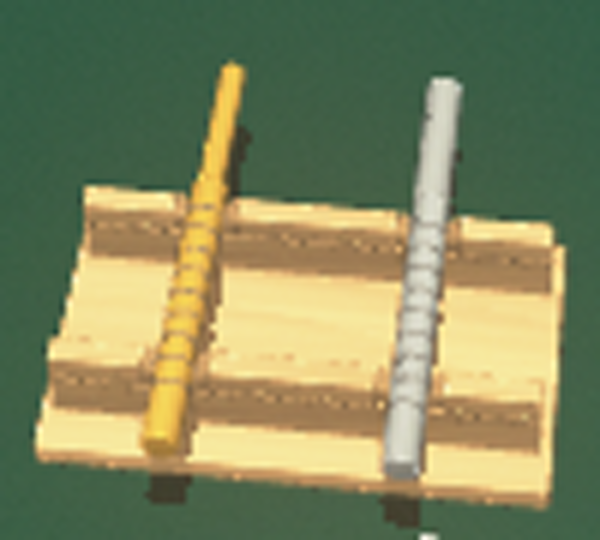

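Run:
```python
from h import *
im=cv2.imread("pics/top0.png")[215:270,285:340]; cv2.imwrite("pics/c5.png",cv2.resize(im,None,fx=10,fy=10,interpolation=cv2.INTER_LANCZOS4))
im=cv2.imread("pics/side0.png")[205:260,285:355]; cv2.imwrite("pics/c6.png",cv2.resize(im,None,fx=10,fy=10,interpolation=cv2.INTER_LANCZOS4))
```

```text
(no output)
```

View pics/c5.png

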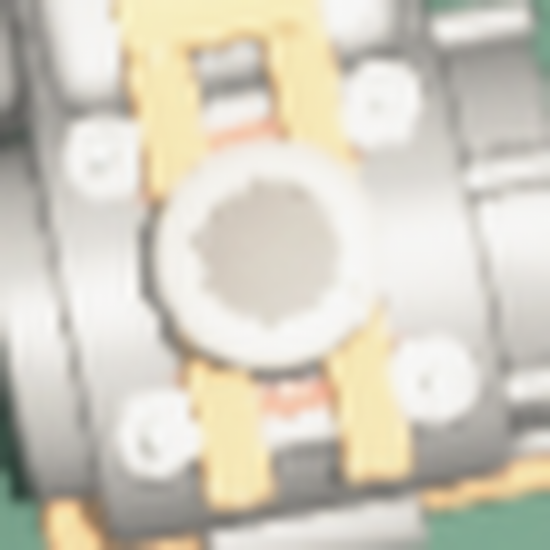

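View pics/c6.png

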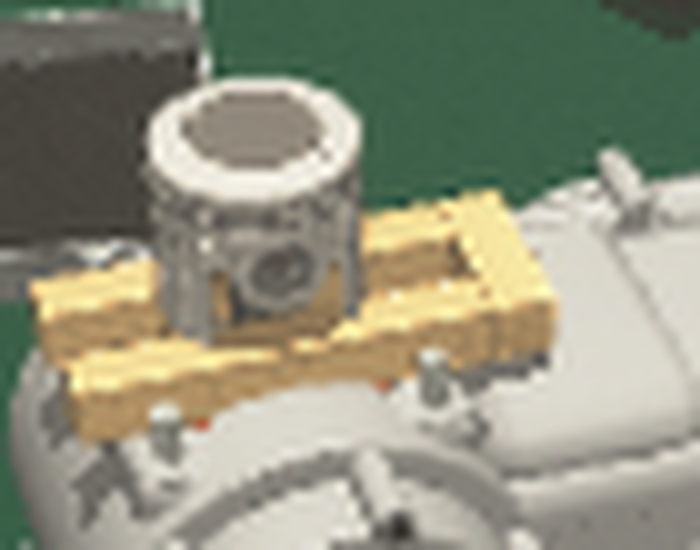

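Run:
```python
from h import *
from scipy.ndimage import map_coordinates
from scipy.optimize import minimize
np.set_printoptions(precision=4,suppress=True)
f=lambda u,v,ox=285,oy=215:((u+.5)/10-.5+ox,(v+.5)/10-.5+oy)
W=[f(*p) for p in [(103,158),(381,103),(157,432),(433,379)]]
X=np.array([atz("top",w,.172) for w in W]); print(X, X.mean(0))
ex=(X[0]+X[1]-X[2]-X[3])/2; ey=(X[0]+X[2]-X[1]-X[3])/2
print(np.linalg.norm(ex),np.linalg.norm(ey), np.degrees(np.arctan2(ex[1],ex[0])),np.degrees(np.arctan2(-ey[0],ey[1])))
print("crown top",atz("top",f(265,252),.24))
# crown fit in both images by gradient on circle
for cam,fn,g in [("top","pics/top0.png",atz("top",f(265,252),.24)),("side","pics/side0.png",None)]:
    im=cv2.GaussianBlur(cv2.imread(fn),(0,0),.7).astype(float)
    if g is None: g=atz("side",f(255,140,285,205),.24); print("side crown guess",g)
    th=np.linspace(0,2*np.pi,120,endpoint=False)
    def cost(p,r=.029):
        s=0
        def smp(rr):
            q=np.array([proj(cam,[p[0]+rr*np.cos(t),p[1]+rr*np.sin(t),.24]) for t in th])
            return np.array([map_coordinates(im[:,:,c],[q[:,1],q[:,0]],order=1) for c in range(3)])
        d=np.abs(smp(r-.0015)-smp(r+.0015)).sum(0)
        return -np.minimum(d,150).mean()
    best=None
    for r in (.0285,.029):
        res=minimize(cost,g[:2],args=(r,),method="Nelder-Mead",options=dict(initial_simplex=[g[:2],g[:2]+[.003,0],g[:2]+[0,.003]]))
        print(cam,r,res.x,res.fun)
```

```text
[[ 0.5506  0.061   0.172 ]
 [ 0.5672 -0.0122  0.172 ]
 [ 0.4785  0.0447  0.172 ]
 [ 0.4945 -0.0278  0.172 ]] [0.5227 0.0164 0.172 ]
0.0741204237812715 0.07460538134062293 12.432147208444968 12.57994279849189
crown top [0.523  0.0174 0.24  ]
top 0.0285 [0.523  0.0162] -62.838030858811756
top 0.029 [0.5231 0.0158] -60.742160158005404
side crown guess [0.5197 0.0074 0.24  ]
side 0.0285 [0.5193 0.0088] -129.29743591907476
side 0.029 [0.5193 0.0088] -130.66396591684375
```

Run:
```python
from h import *
np.set_printoptions(precision=4,suppress=True)
print("tri crown", tri(proj("side",[.5193,.0088,.24]),proj("top",[.523,.016,.24])))
im=cv2.imread("pics/top0.png"); hsv=cv2.cvtColor(im,cv2.COLOR_BGR2HSV)
print([ (x,hsv[int(round(260.8+(x-398.3)*13/61.7)),x]) for x in range(398,462,6)], hsv[255,440],hsv[283,430])
def seg(hsv,y0,y1,x0,x1,smin):
    m=np.zeros(hsv.shape[:2],np.uint8); r=hsv[y0:y1,x0:x1]
    m[y0:y1,x0:x1]=((r[...,1]>smin)&(r[...,0]<30)&(r[...,0]>12)&(r[...,2]>110))*255
    n,l,s,c=cv2.connectedComponentsWithStats(m); k=1+np.argmax(s[1:,4]); return l==k
for smin in (130,150,170):
    m=seg(hsv,250,285,390,470,smin); ys,xs=np.nonzero(m)
    v=cv2.fitLine(np.c_[xs,ys].astype(np.float32),cv2.DIST_HUBER,0,.01,.01).ravel()
    print(smin,m.sum(),xs.min(),xs.max(),v)
    t=(xs-v[2])*v[0]+(ys-v[3])*v[1]
    for e in (t.min(),t.max()):
        print(atz("top",(v[2]+v[0]*e,v[3]+v[1]*e),.045))
```

```text
tri crown (array([0.5214, 0.016 , 0.2351]), np.float64(0.0037451005253559605))
[(398, array([ 18, 135, 204], dtype=uint8)), (404, array([ 23, 125, 238], dtype=uint8)), (410, array([ 25, 116, 242], dtype=uint8)), (416, array([ 20, 130, 233], dtype=uint8)), (422, array([ 25, 112, 244], dtype=uint8)), (428, array([ 26, 106, 246], dtype=uint8)), (434, array([ 25, 102, 242], dtype=uint8)), (440, array([ 25, 107, 243], dtype=uint8)), (446, array([ 26, 105, 246], dtype=uint8)), (452, array([ 25, 105, 244], dtype=uint8)), (458, array([ 26, 111, 245], dtype=uint8))] [ 26  58 247] [ 25  65 247]
130 5 417 421 [  0.9556   0.2948 419.     266.4   ]
[ 0.4679 -0.2856  0.045 ]
[ 0.4647 -0.2969  0.045 ]Traceback (most recent call last):
  File "<stdin>", line 11, in <module>
  File "<stdin>", line 9, in seg
    return _wrapfunc(a, 'argmax', axis=axis, out=out, **kwds)
    return bound(*args, **kwds)
ValueError: attempt to get argmax of an empty sequence
```

Run:
```python
from h import *
np.set_printoptions(precision=4,suppress=True)
im=cv2.imread("pics/top0.png"); hsv=cv2.cvtColor(im,cv2.COLOR_BGR2HSV)
for smin in (80,88,95):
    m=np.zeros(hsv.shape[:2],np.uint8); r=hsv[250:285,390:470]
    m[250:285,390:470]=((r[...,1]>smin)&(r[...,0]<30)&(r[...,0]>12)&(r[...,2]>150))*255
    n,l,s,c=cv2.connectedComponentsWithStats(m); k=1+np.argmax(s[1:,4]); m=l==k
    ys,xs=np.nonzero(m)
    v=cv2.fitLine(np.c_[xs,ys].astype(np.float32),cv2.DIST_HUBER,0,.01,.01).ravel()
    t=(xs-v[2])*v[0]+(ys-v[3])*v[1]; 
    A,B=[atz("top",(v[2]+v[0]*e,v[3]+v[1]*e),.045) for e in (t.min()-.5,t.max()+.5)]
    print(smin,m.sum(),v,A,B,np.linalg.norm(A-B),np.degrees(np.arctan2((A-B)[0],(A-B)[1])), "grip", A+(B-A)*106/180)
im=cv2.imread("pics/side0.png"); hsv=cv2.cvtColor(im,cv2.COLOR_BGR2HSV)
for smin in (110,130,150,170):
    m=np.zeros(hsv.shape[:2],np.uint8); y0,y1,x0,x1=330,405,280,312; r=hsv[y0:y1,x0:x1]
    m[y0:y1,x0:x1]=((r[...,1]>smin)&(r[...,0]<30)&(r[...,0]>12)&(r[...,2]>110))*255
    n,l,s,c=cv2.connectedComponentsWithStats(m); k=1+np.argmax(s[1:,4]); m=l==k
    ys,xs=np.nonzero(m)
    v=cv2.fitLine(np.c_[xs,ys].astype(np.float32),cv2.DIST_HUBER,0,.01,.01).ravel()
    t=(xs-v[2])*v[0]+(ys-v[3])*v[1]; 
    A,B=[atz("side",(v[2]+v[0]*e,v[3]+v[1]*e),.045) for e in (t.min()-.5,t.max()+.5)]
    print(smin,m.sum(),v,A,B,np.linalg.norm(A-B),np.degrees(np.arctan2((A-B)[0],(A-B)[1])))
```

```text
80 628 [  0.9777   0.2102 429.6113 267.3592] [ 0.4821 -0.2267  0.045 ] [ 0.4483 -0.4073  0.045 ] 0.18372221643520417 10.614790183077613 grip [ 0.4622 -0.3331  0.045 ]
88 546 [  0.9761   0.2173 429.5694 267.2462] [ 0.4831 -0.2269  0.045 ] [ 0.4479 -0.4073  0.045 ] 0.18373532556200675 11.02882602263476 grip [ 0.4624 -0.3331  0.045 ]
95 436 [  0.9769   0.2136 429.6065 267.1493] [ 0.483  -0.2269  0.045 ] [ 0.4486 -0.4074  0.045 ] 0.18373297547361672 10.812032917304807 grip [ 0.4627 -0.3332  0.045 ]
110 1004 [  0.1565  -0.9877 296.6845 373.4702] [ 0.4461 -0.4217  0.045 ] [ 0.4796 -0.2265  0.045 ] 0.19805788686612089 -170.2654805957291
130 375 [  0.1922  -0.9813 296.7184 370.0518] [ 0.4436 -0.4146  0.045 ] [ 0.4811 -0.2297  0.045 ] 0.18864077495779658 -168.52179004252997
150 289 [  0.1938  -0.981  296.8585 369.5826] [ 0.444  -0.4127  0.045 ] [ 0.4814 -0.2298  0.045 ] 0.18668082186336224 -168.4366351424622
170 1 [  1.   0. 304. 340.] [ 0.4804 -0.2446  0.045 ] [ 0.4829 -0.2449  0.045 ] 0.0025250882400177734 -84.17978304376607
```

```bash
cat >> h.py <<'E'
def Rdown(yaw):  # tool x at world angle yaw (deg), z down
    c,s=np.cos(np.radians(yaw)),np.sin(np.radians(yaw)); return np.array([[c,s,0],[s,-c,0],[0,0,-1.]])
def delta(st,p,yaw):
    q=st["ee_rot"]; R0=R.from_quat([q[1],q[2],q[3],q[0]]).as_matrix()
    rv=R.from_matrix(R0.T@Rdown(yaw)).as_rotvec()/np.radians(45); sh=R0.T@(np.asarray(p)-st["position"])/.8
    return np.round(rv,3).tolist(),np.round(sh,4).tolist()
def show(st):
    q=st["ee_rot"]; R0=R.from_quat([q[1],q[2],q[3],q[0]]).as_matrix()
    print("t %.2f"%st["t"],"p",np.round(st["position"],4),"yaw %.2f"%np.degrees(np.arctan2(R0[1,0],R0[0,0])),"tiltz",np.round(R0[:,2],4),"F",np.round(st["contact_force"],1),"M",np.round(st["wrist_torque"],2),"w %.4f"%st["gripper_width"])
E
cat > go.py <<'E'
import sys
from cell import *
from h import *
st=state(); show(st)
if len(sys.argv)>4: print(delta(st,[float(a) for a in sys.argv[1:4]],float(sys.argv[4])))
E
python3 go.py .34 .05 .33 121.5
```

```text
t 1.70 p [0.1477 0.5298 0.2498] yaw 164.43 tiltz [ 1.e-04  0.e+00 -1.e+00] F [-1.   0.6 -0.1] M [0.02 0.02 0.02] w 1.0013
([0.0, 0.0, 0.954], [-0.3926, -0.5132, -0.1003])
```

jog_arm(
  deltas=[
    [[0,0,0.954],[-0.3926,-0.5132,-0.1],0],
    [[0,0,0.954],[-0.3926,-0.5132,-0.1],0],
    [[0,0,0.954],[-0.3926,-0.5132,-0.1],0],
    [[0,0,0.954],[-0.3926,-0.5132,-0.1],0],
    [[0,0,0.954],[-0.3926,-0.5132,-0.1],0],
    [[0,0,0.954],[-0.3926,-0.5132,-0.1],0],
    [[0,0,0.954],[-0.3926,-0.5132,-0.1],0],
    [[0,0,0.954],[-0.3926,-0.5132,-0.1],0],
  ],
)

```text
t: 2.7
position: [0.3317, 0.0692, 0.3269]
ee_rot: [0.001, 0.489, 0.872, 0.0]
contact_force: [2.2, 0.9, -1.0]
gripper_width: 1.003
```

```bash
python3 go.py .4625 -.333 .16 79
```

```text
t 2.70 p [0.3317 0.0692 0.3269] yaw 121.49 tiltz [ 0.0013 -0.     -1.    ] F [ 2.2  0.9 -1. ] M [-0.01 -0.03 -0.05] w 1.0031
([0.002, 0.0, 0.944], [-0.514, -0.1234, 0.2088])
```

jog_arm(
  deltas=[
    [[0,0,0.944],[-0.514,-0.1234,0.2088],0],
    [[0,0,0.944],[-0.514,-0.1234,0.2088],0],
    [[0,0,0.944],[-0.514,-0.1234,0.2088],0],
    [[0,0,0.944],[-0.514,-0.1234,0.2088],0],
    [[0,0,0.944],[-0.514,-0.1234,0.2088],0],
    [[0,0,0.944],[-0.514,-0.1234,0.2088],0],
    [[0,0,0.944],[-0.514,-0.1234,0.2088],0],
    [[0,0,0.944],[-0.514,-0.1234,0.2088],0],
  ],
)

```text
t: 3.7
position: [0.4625, -0.3354, 0.1581]
ee_rot: [-0.001, 0.772, 0.635, 0.0]
contact_force: [-0.4, 0.4, 0.2]
gripper_width: 0.997
```

```bash
python3 go.py .4625 -.333 .037 79
python3 - <<'E'
from cell import *
import cv2
for n in ("side","top"):
    cv2.imwrite(f"pics/{n}1.png",get_image(n)["image"])
a=cv2.imread("pics/side1.png")[290:430,230:390];b=cv2.imread("pics/top1.png")[180:320,370:530]
cv2.imwrite("pics/s1.png",cv2.hconcat([cv2.resize(a,None,fx=2.5,fy=2.5),cv2.resize(b,None,fx=2.5,fy=2.5)]))
E
```

```text
t 3.70 p [ 0.4625 -0.3354  0.1581] yaw 78.89 tiltz [-2.0e-04  1.4e-03 -1.0e+00] F [-0.4  0.4  0.2] M [-0.05  0.09 -0.03] w 0.9966
([-0.001, -0.002, -0.003], [0.0027, -0.0005, 0.1514])
```

View pics/s1.png

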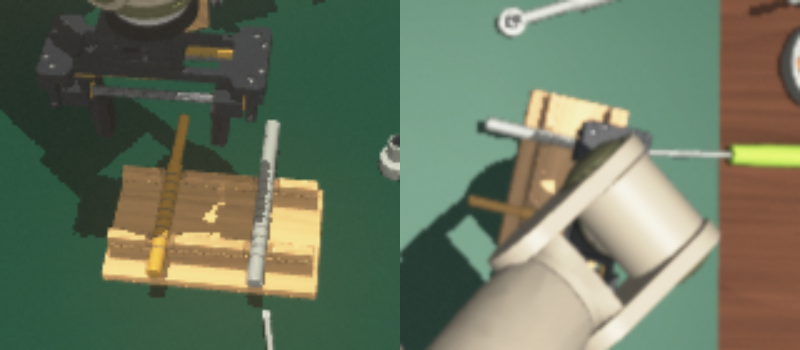

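Run:
```python
from h import *
for z in (.158,.14,.13): print(proj("side",[.4625,-.3354,z]))
R0=Rdown(78.9)
for s in (-1,1): print([proj("side",np.array([.4625,-.3354,z])+s*R0[:,1]*.05) for z in (.158,.14,.13)])
im=cv2.imread("pics/side1.png")[310:355,250:345]; cv2.imwrite("pics/s2.png",cv2.resize(im,None,fx=8,fy=8,interpolation=cv2.INTER_CUBIC))
```

```text
[294.80483579 339.61779911]
[295.30497896 344.88470552]
[295.57783789 347.75812764]
[array([272.42692582, 337.97789211]), array([273.1838739 , 343.23848345]), array([273.59687187, 346.10871135])]
[array([317.40248003, 341.27380877]), array([317.64075621, 346.54690319]), array([317.77073908, 349.42344721])]
```

View pics/s2.png

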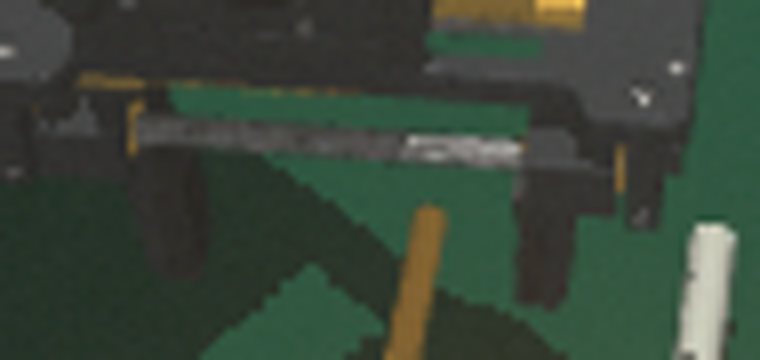

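jog_arm(
  deltas=[
    [[0,0,0],[0.001,-0.001,0.07],0.4],
    [[0,0,0],[0.001,-0.001,0.13],0.4],
    [[0,0,0],[0.001,-0.001,0.1514],0.4],
    [[0,0,0],[0.001,-0.001,0.1514],0.4],
    [[0,0,0],[0.001,-0.001,0.1514],0.4],
    [[0,0,0],[0.001,-0.001,0.1514],0.4],
    [[0,0,0],[0.001,-0.001,0.1514],0.4],
    [[0,0,0],[0.001,-0.001,0.1514],0.4],
  ],
)

```text
t: 4.8
position: [0.4618, -0.3327, 0.0383]
ee_rot: [-0.0, 0.772, 0.636, 0.0]
contact_force: [-0.4, 1.0, 0.2]
gripper_width: 0.599
```

```bash
python3 go.py .4615 -.335 .037 79
python3 - <<'E'
from cell import *
import cv2
for n in ("side","top"):
    cv2.imwrite(f"pics/{n}2.png",get_image(n)["image"])
a=cv2.imread("pics/side2.png")[320:420,240:370];b=cv2.imread("pics/top2.png")[220:300,370:490]
cv2.imwrite("pics/s3.png",cv2.resize(a,None,fx=6,fy=6,interpolation=cv2.INTER_CUBIC))
E
```

```text
t 4.80 p [ 0.4618 -0.3327  0.0383] yaw 78.94 tiltz [ 6.e-04  8.e-04 -1.e+00] F [-0.4  1.   0.2] M [-0.04  0.09  0.04] w 0.5986
([0.001, -0.001, -0.001], [-0.0029, 0.0001, 0.0016])
```

View pics/s3.png

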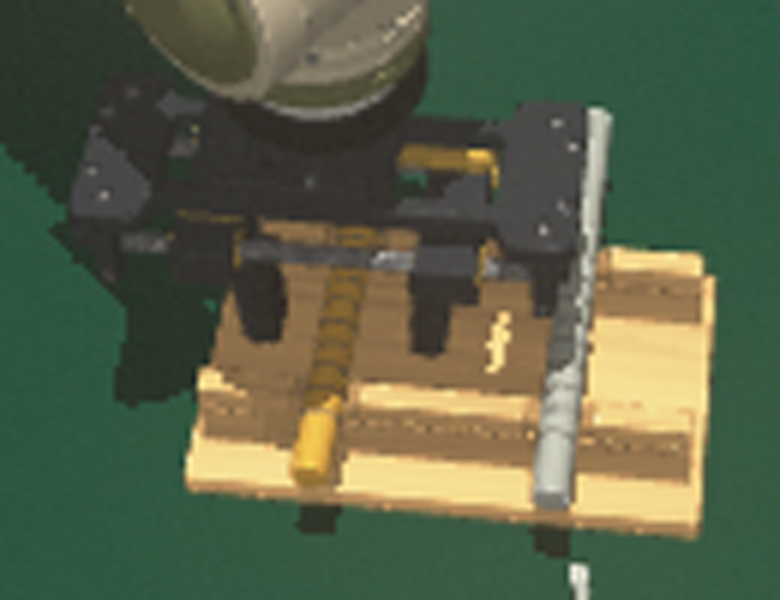

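jog_arm(
  deltas=[
    [[0,0,0],[-0.001,0,0.0016],1],
    [[0,0,0],[-0.001,0,0.0016],1],
    [[0,0,0],[-0.001,0,0.0016],1],
    [[0,0,0],[-0.001,0,0.0016],1],
    [[0,0,0],[-0.001,0,0.0016],1],
    [[0,0,0],[-0.001,0,0.0016],1],
    [[0,0,0],[-0.001,0,0.0016],1],
    [[0,0,0],[-0.001,0,0.0016],1],
  ],
)

```text
t: 5.9
position: [0.4606, -0.3332, 0.0367]
ee_rot: [-0.001, 0.772, 0.636, -0.0]
contact_force: [-5.6, 0.1, 3.0]
gripper_width: 0.157
```

```bash
python3 go.py .4615 -.335 .18 79
```

```text
t 5.90 p [ 0.4606 -0.3332  0.0367] yaw 78.94 tiltz [-0.002  0.002 -1.   ] F [-5.6  0.1  3. ] M [-0.03  0.93 -0.01] w 0.1569
([-0.003, -0.002, -0.001], [-0.0017, 0.0011, -0.1791])
```

jog_arm(
  deltas=[
    [[0,0,0],[0,0.001,-0.02],1],
    [[0,0,0],[0,0.001,-0.05],1],
    [[0,0,0],[0,0.001,-0.09],1],
    [[0,0,0],[0,0.001,-0.14],1],
    [[0,0,0],[0,0.001,-0.18],1],
    [[0,0,0],[0,0.001,-0.2063],1],
    [[0,0,0],[0,0.001,-0.2063],1],
    [[0,0,0],[0,0.001,-0.2063],1],
  ],
)

```text
t: 6.9
position: [0.4614, -0.3333, 0.2005]
ee_rot: [-0.002, 0.772, 0.636, -0.0]
contact_force: [-0.4, -0.8, -2.3]
gripper_width: 0.148
```

```bash
python3 go.py .5547 -.1319 .2017 102.5
```

```text
t 6.90 p [ 0.4614 -0.3333  0.2005] yaw 78.95 tiltz [-0.0035  0.0036 -1.    ] F [-0.4 -0.8 -2.3] M [-0.11  0.08 -0.  ] w 0.1483
([-0.004, -0.005, -0.523], [0.2695, 0.0662, -0.001])
```

jog_arm(
  deltas=[
    [[0,0,-0.1],[0.05,0.012,-0.001],1],
    [[-0.002,-0.003,-0.2],[0.11,0.027,-0.001],1],
    [[-0.004,-0.005,-0.34],[0.17,0.042,-0.001],1],
    [[-0.004,-0.005,-0.45],[0.23,0.056,-0.001],1],
    [[-0.004,-0.005,-0.523],[0.2695,0.0662,-0.001],1],
    [[-0.004,-0.005,-0.523],[0.2695,0.0662,-0.001],1],
    [[-0.004,-0.005,-0.523],[0.2695,0.0662,-0.001],1],
    [[-0.004,-0.005,-0.523],[0.2695,0.0662,-0.001],1],
  ],
)

```text
t: 7.9
position: [0.5543, -0.1329, 0.2013]
ee_rot: [-0.0, 0.627, 0.779, -0.0]
contact_force: [0.1, 0.2, -1.6]
gripper_width: 0.151
```

```bash
python3 go.py .5547 -.1319 .2017 102.5
python3 - <<'E'
from cell import *
import cv2
for n in ("side","top"):
    cv2.imwrite(f"pics/{n}3.png",get_image(n)["image"])
a=cv2.imread("pics/side3.png")[180:310,240:400];b=cv2.imread("pics/top3.png")[190:290,270:400]
cv2.imwrite("pics/s4.png",cv2.resize(a,None,fx=5,fy=4.6,interpolation=cv2.INTER_CUBIC))
cv2.imwrite("pics/t4.png",cv2.resize(b,None,fx=6,fy=6,interpolation=cv2.INTER_CUBIC))
E
```

```text
t 7.90 p [ 0.5543 -0.1329  0.2013] yaw 102.38 tiltz [-0.001 -0.    -1.   ] F [ 0.1  0.2 -1.6] M [-0.06  0.07  0.04] w 0.1512
([-0.001, -0.0, -0.003], [0.0011, 0.0008, -0.0005])
```

View pics/s4.png

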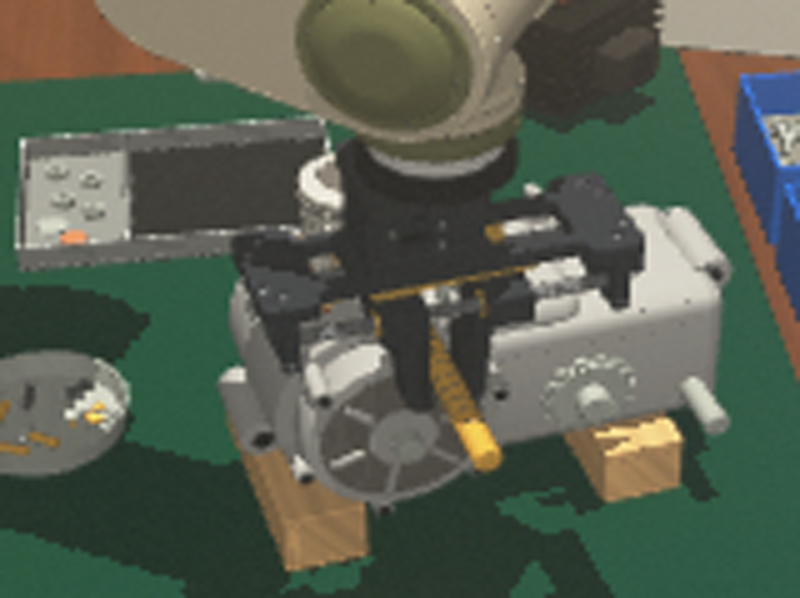

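View pics/t4.png

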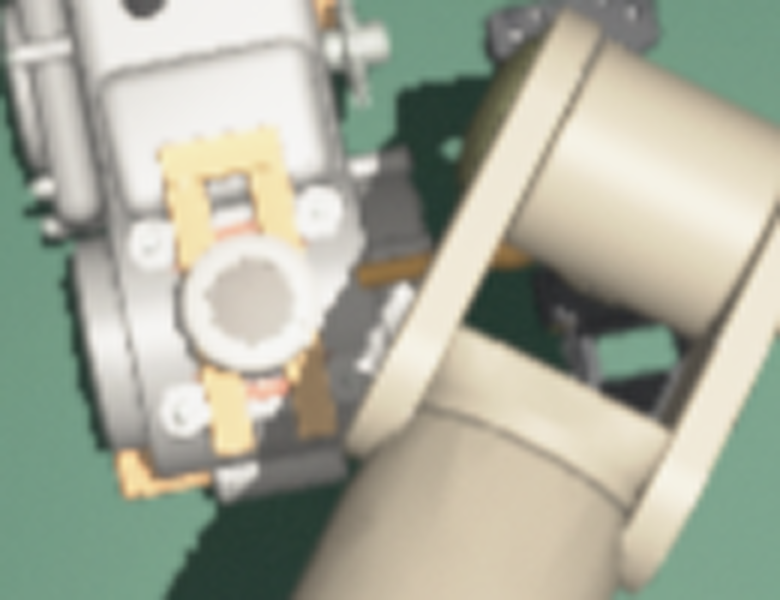

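Run:
```python
from h import *
np.set_printoptions(precision=2,suppress=True)
p=np.array([.5543,-.1329,.2096]); h=np.array([np.cos(np.radians(102.38)),np.sin(np.radians(102.38)),0])
for cam,(x0,y0,x1,y1,k) in {"top":(300,215,370,255,11),"side":(270,195,360,290,7)}.items():
    im=cv2.imread(f"pics/{cam}3.png")[y0:y1,x0:x1]; im=cv2.resize(im,None,fx=k,fy=k,interpolation=cv2.INTER_CUBIC)
    for d in (.106,.046,.076,0,-.074):
        q=proj(cam,p+h*d); print(cam,d,q); c=tuple(int(v) for v in ((q+.5-[x0,y0])*k)); cv2.drawMarker(im,c,(255,0,255),cv2.MARKER_CROSS,14,1)
    e=np.array([-np.sin(np.radians(12.5)),np.cos(np.radians(12.5)),0]); b=np.array([.522,.0155,.21])
    for d in (-.026,.026):
        q=proj(cam,b+e*d); print("bore",q); c=tuple(int(v) for v in ((q+.5-[x0,y0])*k)); cv2.drawMarker(im,c,(0,0,255),cv2.MARKER_CROSS,14,1)
    cv2.imwrite(f"pics/{cam}3p.png",im)
```

```text
top 0.106 [329.22 237.59]
top 0.046 [352.   233.23]
top 0.076 [340.61 235.41]
top 0 [369.44 229.9 ]
top -0.074 [397.47 224.53]
bore [321.64 238.91]
bore [301.87 242.73]
side 0.106 [315.74 235.44]
side 0.046 [322.31 248.73]
side 0.076 [318.96 241.96]
side 0 [327.72 259.66]
side -0.074 [337.17 278.76]
bore [313.78 231.12]
bore [308.57 220.67]
```

View pics/top3p.png

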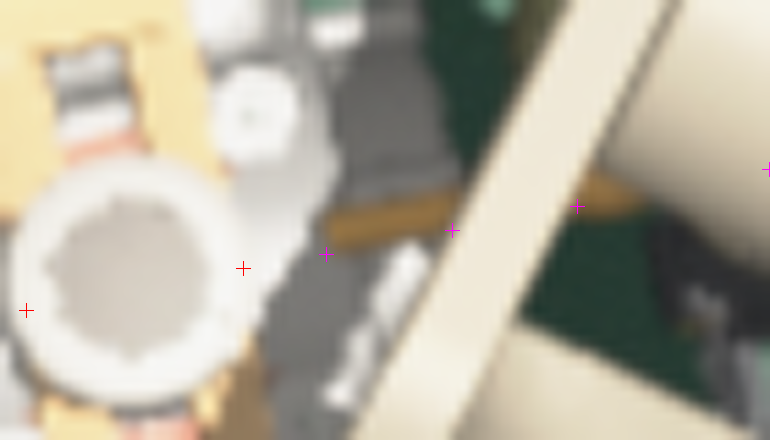

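View pics/side3p.png

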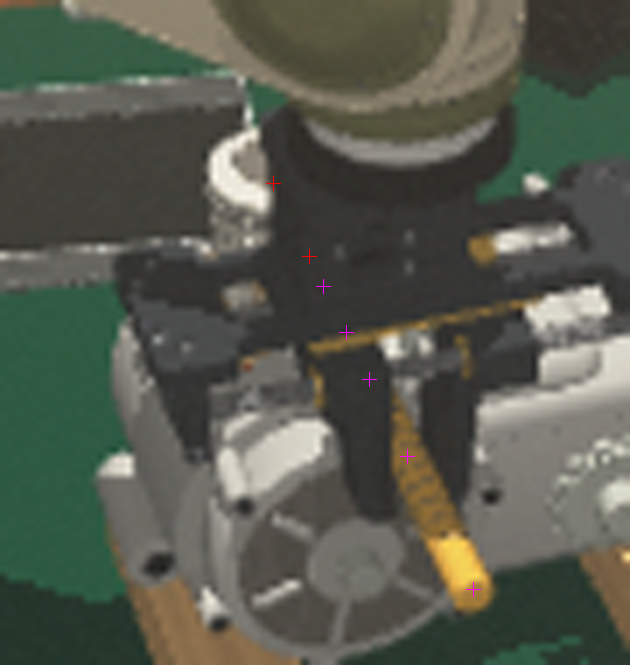

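```bash
cat > fit.py <<'E'
from h import *
def nosefit(im,cols,r0,r1,verbose=1):
    im=im.astype(float); w=np.clip(im[...,2]-im[...,0]-12,0,None)
    out=[]
    for c in cols:
        col=w[r0:r1,c]; s=col.sum(); out.append((c,(col*np.arange(r0,r1)).sum()/max(s,1e-6),s,col.max()))
    out=np.array(out)
    if verbose: print(np.round(out,2))
    return out
if __name__=="__main__":
    np.set_printoptions(precision=2,suppress=True)
    im=cv2.imread("pics/top3.png"); nosefit(im,range(326,358),226,244)
    print((im[226:244,336,2].astype(int)-im[226:244,336,0]))
    print((im[226:244,330,2].astype(int)-im[226:244,330,0]))
E
python3 fit.py
```

```text
[[326.     0.     0.     0.  ]
 [327.     0.     0.     0.  ]
 [328.     0.     0.     0.  ]
 [329.   235.19  62.    26.  ]
 [330.   235.46 197.    61.  ]
 [331.   235.38 221.    63.  ]
 [332.   235.23 219.    63.  ]
 [333.   235.04 218.    63.  ]
 [334.   234.9  214.    62.  ]
 [335.   234.68 218.    63.  ]
 [336.   234.49 210.    63.  ]
 [337.   235.11 230.    63.  ]
 [338.   235.82 288.    64.  ]
 [339.   235.87 308.    61.  ]
 [340.   235.85 298.    54.  ]
 [341.   236.12 231.    37.  ]
 [342.   236.67 180.    26.  ]
 [343.   236.08 188.    24.  ]
 [344.   234.99 212.    24.  ]
 [345.   234.13 238.    24.  ]
 [346.   234.58 263.    23.  ]
 [347.   234.26 218.    22.  ]
 [348.   233.26 192.    21.  ]
 [349.   232.22 169.    23.  ]
 [350.   231.21 150.    24.  ]
 [351.   230.88 159.    34.  ]
 [352.   230.98 233.    46.  ]
 [353.   230.85 316.    61.  ]
 [354.   230.89 296.    62.  ]
 [355.   231.17 242.    58.  ]
 [356.   230.76 211.    47.  ]
 [357.   230.08 172.    33.  ]]
[ 5  5  4  4  4  5 17 52 75 74 47 16  7  6  7  7 12 13]
[ 4  5  7  9  8  7  7 17 49 73 68 45 17  5  4  4  4  5]
```

Run:
```python
from h import *
from scipy.ndimage import map_coordinates
from scipy.optimize import least_squares
np.set_printoptions(precision=2,suppress=True)
for fn in ("pics/top0.png","pics/top3.png"):
    im=cv2.imread(fn).astype(float)
    c0=np.array([311.3,240.2]); th=np.radians(np.arange(0,360,5))
    rr=np.arange(4,16,.1)
    # saturation-like & grey
    g=im.mean(2)
    P=np.array([[map_coordinates(im[...,k],[c0[1]+rr*np.sin(t),c0[0]+rr*np.cos(t)],order=3) for k in range(3)] for t in th]) # th,3,r
    grey=P.mean(1)
    # inner edge: strongest rise in r 5..9.5 ; outer: strongest color change 9.5..13
    dg=np.gradient(grey,axis=1); dc=np.sqrt((np.gradient(P,axis=2)**2).sum(1))
    def pick(D,lo,hi):
        k=(rr>=lo)&(rr<=hi); i=np.argmax(D[:,k],1); return rr[k][i],D[:,k].max(1)
    for nm,D,lo,hi in (("in",dg,6,9.5),("out",dc,9.6,13)):
        r,s=pick(D,lo,hi); pts=np.c_[c0[0]+r*np.cos(th),c0[1]+r*np.sin(th)]
        f=lambda p:(np.hypot(pts[:,0]-p[0],pts[:,1]-p[1])-p[2])*np.minimum(s,3)
        q=least_squares(f,[*c0,np.median(r)],loss="soft_l1",f_scale=.3); res=np.hypot(pts[:,0]-q.x[0],pts[:,1]-q.x[1])-q.x[2]
        print(fn,nm,q.x,"mad",np.median(abs(res)),"str",np.median(s))
        print(res[::3])
print(proj("top",[.523,.016,.24]),"exp r",29/1557*615.4)
```

```text
pics/top0.png in [311.43 239.63   7.08] mad 0.13893210718253002 str 2.186344566165964
[-0.09  0.16 -0.09  0.24 -0.14 -0.06  0.69 -0.1  -0.12  0.02  0.33 -0.38
 -0.12  0.92 -0.02 -0.07 -0.39 -0.09  0.05  0.24  0.06 -0.07 -0.37 -0.04]
pics/top0.png out [311.3  239.85  11.51] mad 0.2465454169380097 str 5.551101665008183
[-1.41 -0.52  0.27 -0.26 -0.11  1.63 -0.06 -0.37 -0.11  0.14  1.37  1.59
  1.4  -0.29 -0.48 -0.25  0.09 -0.04  0.14  0.16  0.09  1.25  0.02 -1.1 ]
pics/top3.png in [311.43 239.63   7.09] mad 0.14678800227078348 str 2.397271375418242
[-0.1   0.25  0.    0.24 -0.15 -0.07  0.68 -0.11 -0.13  0.01  0.41 -0.4
 -0.14  0.8  -0.05  0.01 -0.42 -0.11  0.03  0.22  0.15 -0.08 -0.38 -0.05]
pics/top3.png out [311.59 239.96  11.63] mad 0.3217168745886454 str 8.448222132881996
[ 1.09  0.66  0.55  1.34 -0.46 -0.27 -0.28 -0.62 -0.17  0.15  1.44  1.72
  1.56 -0.1  -0.29 -0.08  0.12  0.02  0.04  0.07 -0.08  0.9  -0.4  -1.47]
[311.58 239.78] exp r 11.46217084136159
```

Run:
```python
from h import *
np.set_printoptions(precision=4,suppress=True)
tip=np.array([.5543,-.1329,.2096])+.106*np.array([np.cos(np.radians(102.38)),np.sin(np.radians(102.38)),0])
off=proj("top",tip)-np.array([329.2,235.6]); print("tip",tip,off)
c=atz("top",np.array([311.4,239.75])+off,.24); print("crown",c)
for yaw in (12,12.5,13):
    e=np.array([-np.sin(np.radians(yaw)),np.cos(np.radians(yaw)),0]); n=np.array([e[1],-e[0],0])
    d=tip-c; print(yaw,"tip in engine: y %.4f x %.4f"%(d@e,d@n))
    print(" TCP for tip at y=-32:", c+e*(-.032-.106))
```

```text
tip [ 0.5316 -0.0294  0.2096] [0.0151 1.9934]
crown [0.518  0.0163 0.24  ]
12 tip in engine: y -0.0475 x 0.0038
 TCP for tip at y=-32: [ 0.5467 -0.1187  0.24  ]
12.5 tip in engine: y -0.0475 x 0.0034
 TCP for tip at y=-32: [ 0.5479 -0.1184  0.24  ]
13 tip in engine: y -0.0475 x 0.0029
 TCP for tip at y=-32: [ 0.5491 -0.1182  0.24  ]
```

Run:
```python
from h import *
from scipy.ndimage import map_coordinates
from scipy.optimize import minimize
np.set_printoptions(precision=3,suppress=True)
im=cv2.imread("pics/top0.png").astype(float)
f=lambda u,v:np.array([(u+.5)/10-.5+285,(v+.5)/10-.5+215])
th=np.radians(np.arange(0,360,6))
for rad in (3.4,3.8,4.2):
  W=[]
  for p in [(103,158),(381,103),(157,432),(433,379)]:
    c0=f(*p)
    def cost(c):
        def s(r): return np.array([map_coordinates(im[...,k],[c[1]+r*np.sin(th),c[0]+r*np.cos(th)],order=3) for k in range(3)])
        return -np.minimum(np.abs(s(rad-.5)-s(rad+.5)).sum(0),120).mean()
    b=min((minimize(cost,c0+np.array(o),method="Nelder-Mead") for o in [(0,0),(.4,.4),(-.4,-.4),(.4,-.4),(-.4,.4)]),key=lambda r:r.fun)
    W.append(b.x)
  W=np.array(W); X=np.array([atz("top",w,.170) for w in W])
  ex=(X[0]+X[1]-X[2]-X[3])/2; ey=(X[0]+X[2]-X[1]-X[3])/2
  print(rad,W.ravel(),X.mean(0)[:2],np.linalg.norm(ex),np.linalg.norm(ey), np.degrees(np.arctan2(ex[1],ex[0])),np.degrees(np.arctan2(-ey[0],ey[1])))
```

```text
3.4 [294.942 229.148 323.295 223.421 308.4   262.438 338.593 260.289] [0.517 0.003] 0.10037538966335939 0.07815633135058837 23.773233334730666 9.217942460651779
3.8 [294.786 230.18  322.855 224.665 300.188 258.244 328.93  259.98 ] [0.518 0.016] 0.08530011130260319 0.07532921409451802 11.777624170002504 5.370810548314125
4.2 [294.622 230.164 322.515 224.911 300.271 257.891 328.049 252.495] [0.523 0.017] 0.07476509761406122 0.07501258721267205 12.954356019163116 12.376755679188582
```

```bash
python3 go.py .5485 -.1203 .2017 102.6
```

```text
t 8.00 p [ 0.5544 -0.1328  0.2015] yaw 102.39 tiltz [-6.e-04 -1.e-04 -1.e+00] F [ 0.2  0.3 -1.7] M [-0.06  0.06  0.02] w 0.1524
([-0.001, 0.0, -0.005], [0.0168, -0.0039, -0.0002])
```

jog_arm(
  deltas=[
    [[-0.001,0,-0.002],[0.005,-0.0015,-0.0002],1],
    [[-0.001,0,-0.005],[0.01,-0.003,-0.0002],1],
    [[-0.001,0,-0.005],[0.0168,-0.0039,-0.0002],1],
    [[-0.001,0,-0.005],[0.0168,-0.0039,-0.0002],1],
    [[-0.001,0,-0.005],[0.0168,-0.0039,-0.0002],1],
    [[-0.001,0,-0.005],[0.0168,-0.0039,-0.0002],1],
    [[-0.001,0,-0.005],[0.0168,-0.0039,-0.0002],1],
    [[-0.001,0,-0.005],[0.0168,-0.0039,-0.0002],1],
  ],
)

```text
t: 9.0
position: [0.5485, -0.1203, 0.2017]
ee_rot: [0.0, 0.625, 0.781, 0.0]
contact_force: [0.0, 0.4, -2.4]
gripper_width: 0.149
```

```bash
python3 go.py .5485 -.1203 .2017 102.6
cat > meas.py <<'E'
from cell import *
from fit import *
import sys
np.set_printoptions(precision=4,suppress=True)
tag=sys.argv[1]
ims=[get_image("top")["image"] for _ in range(2)]; cv2.imwrite(f"pics/top{tag}.png",ims[0])
s=get_image("side")["image"]; cv2.imwrite(f"pics/side{tag}.png",s)
st=state(); show(st)
q=st["ee_rot"]; R0=R.from_quat([q[1],q[2],q[3],q[0]]).as_matrix(); h=R0[:,0]; p=st["position"]-.0083*R0[:,2]
tip=p+.106*h; tp=proj("top",tip); tb=proj("top",p+.07*h); print("tip pred",tp,tb,"world",tip)
im=np.mean(ims,0); o=nosefit(im,range(int(tp[0])-4,int(tp[0])+22),226,244)
b=ims[0][215:265,290:360]; cv2.imwrite(f"pics/t{tag}.png",cv2.resize(b,None,fx=10,fy=10,interpolation=cv2.INTER_CUBIC))
E
python3 meas.py 5
```

```text
t 9.00 p [ 0.5485 -0.1203  0.2017] yaw 102.61 tiltz [ 2.e-04 -0.e+00 -1.e+00] F [ 0.   0.4 -2.4] M [-0.11  0.07  0.  ] w 0.1489
([0.0, 0.0, 0.0], [0.0001, -0.0, 0.0])
t 9.15 p [ 0.5485 -0.1203  0.2017] yaw 102.62 tiltz [ 0.0002 -0.     -1.    ] F [-0.1  0.  -2.4] M [-0.07  0.06  0.03] w 0.1508
tip pred [324.324  239.8645] [337.995  237.1899] world [ 0.5253 -0.0169  0.21  ]
[[320.   230.36 106.5   43.5 ]
 [321.   230.51  26.5   15.  ]
 [322.     0.     0.     0.  ]
 [323.   238.47   7.5    2.  ]
 [324.   237.16  56.5   23.5 ]
 [325.   237.43 223.    71.5 ]
 [326.   237.68 222.5   63.  ]
 [327.   237.55 221.    62.5 ]
 [328.   237.33 215.    63.  ]
 [329.   237.12 215.5   63.  ]
 [330.   236.94 216.5   62.5 ]
 [331.   236.79 218.    62.5 ]
 [332.   236.63 228.    62.5 ]
 [333.   236.89 240.    62.5 ]
 [334.   237.48 285.5   62.5 ]
 [335.   237.42 287.5   55.5 ]
 [336.   237.56 208.    37.  ]
 [337.   238.   136.5   19.5 ]
 [338.   237.21 148.5   18.5 ]
 [339.   235.92 185.    23.  ]
 [340.   234.8  213.5   21.5 ]
 [341.   233.96 237.5   21.  ]
 [342.   234.59 242.5   23.  ]
 [343.   234.08 211.    20.  ]
 [344.   232.59 175.    16.  ]
 [345.   232.13 174.    23.5 ]]
```

View pics/t5.png

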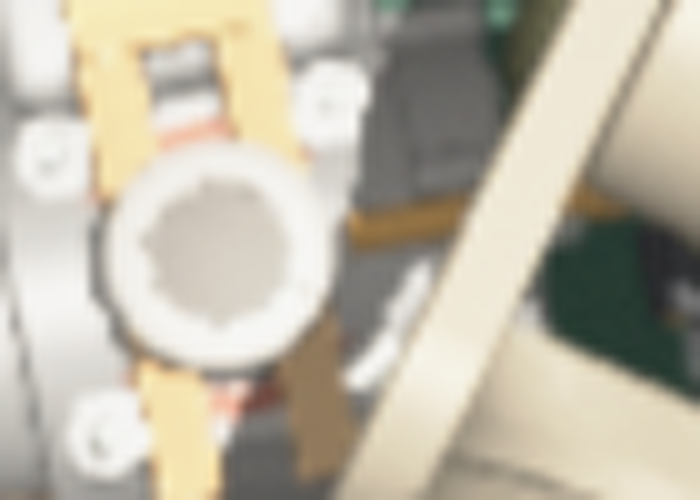

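jog_arm(
  deltas=[
    [[0,0,0],[0.0013,0,0],1],
    [[0,0,0],[0.0025,0,0],1],
    [[0,0,0],[0.0037,0,0],1],
    [[0,0,0],[0.005,0,0],1],
    [[0,0,0],[0.0063,0,0],1],
    [[0,0,0],[0.0075,0,0],1],
    [[0,0,0],[0.0075,0,0],1],
    [[0,0,0],[0.0075,0,0],1],
  ],
)

```text
t: 10.15
position: [0.5472, -0.1145, 0.2017]
ee_rot: [0.0, 0.625, 0.781, 0.0]
contact_force: [-0.1, -0.4, -1.7]
gripper_width: 0.152
```

```bash
cat > eng.py <<'E'
import sys
from cell import *
from h import *
st=state(); show(st)
c=np.array([.518,.0163,.21]); e=np.array([-np.sin(np.radians(12.6)),np.cos(np.radians(12.6)),0]); n=np.array([e[1],-e[0],0])
q=st["ee_rot"]; R0=R.from_quat([q[1],q[2],q[3],q[0]]).as_matrix(); p=st["position"]-.0083*R0[:,2]
t=p+.106*R0[:,0]-c; f=st["contact_force"]-np.array([0,0,-2.0])
print("tip eng mm: y %.2f x %.2f z %.2f"%(t@e*1e3,t@n*1e3,t[2]*1e3)," F eng y %.1f x %.1f z %.1f"%(f@e,f@n,f[2]))
E
python3 eng.py
```

```text
t 10.15 p [ 0.5472 -0.1145  0.2017] yaw 102.61 tiltz [ 2.e-04 -0.e+00 -1.e+00] F [-0.1 -0.4 -1.7] M [-0.06  0.01  0.  ] w 0.1518
tip eng mm: y -27.97 x -0.09 z 0.01  F eng y -0.4 x -0.2 z 0.3
```

Now 2 mm at a time.

jog_arm(
  deltas=[
    [[0,0,0],[0.0006,0,0],1],
    [[0,0,0],[0.0012,0,0],1],
    [[0,0,0],[0.0018,0,0],1],
    [[0,0,0],[0.0025,0,0],1],
    [[0,0,0],[0.0025,0,0],1],
    [[0,0,0],[0.0025,0,0],1],
    [[0,0,0],[0.0025,0,0],1],
    [[0,0,0],[0.0025,0,0],1],
  ],
)

```text
t: 11.15
position: [0.5467, -0.1125, 0.2017]
ee_rot: [0.0, 0.625, 0.781, 0.0]
contact_force: [0.0, -0.4, -2.1]
gripper_width: 0.153
```

```bash
python3 eng.py
```

```text
t 11.15 p [ 0.5467 -0.1125  0.2017] yaw 102.61 tiltz [ 2.e-04 -0.e+00 -1.e+00] F [ 0.  -0.4 -2.1] M [-0.09  0.02 -0.01] w 0.1532
tip eng mm: y -25.99 x -0.08 z -0.02  F eng y -0.4 x -0.0 z -0.1
```

jog_arm(
  deltas=[
    [[0,0,0],[0.0006,0,0],1],
    [[0,0,0],[0.0012,0,0],1],
    [[0,0,0],[0.0018,0,0],1],
    [[0,0,0],[0.0025,0,0],1],
    [[0,0,0],[0.0025,0,0],1],
    [[0,0,0],[0.0025,0,0],1],
    [[0,0,0],[0.0025,0,0],1],
    [[0,0,0],[0.0025,0,0],1],
  ],
)

```text
t: 12.15
position: [0.5463, -0.1106, 0.2017]
ee_rot: [0.0, 0.625, 0.78, 0.0]
contact_force: [-0.1, -0.8, -1.4]
gripper_width: 0.154
```

```bash
python3 eng.py
```

```text
t 12.15 p [ 0.5463 -0.1106  0.2017] yaw 102.61 tiltz [ 2.e-04 -0.e+00 -1.e+00] F [-0.1 -0.8 -1.4] M [-0.02  0.04 -0.02] w 0.1541
tip eng mm: y -24.01 x -0.08 z -0.00  F eng y -0.8 x -0.3 z 0.6
```

jog_arm(
  deltas=[
    [[0,0,0],[0.0006,0,0],1],
    [[0,0,0],[0.0012,0,0],1],
    [[0,0,0],[0.0018,0,0],1],
    [[0,0,0],[0.0025,0,0],1],
    [[0,0,0],[0.0025,0,0],1],
    [[0,0,0],[0.0025,0,0],1],
    [[0,0,0],[0.0025,0,0],1],
    [[0,0,0],[0.0025,0,0],1],
  ],
)

```text
t: 13.15
position: [0.5459, -0.1086, 0.2017]
ee_rot: [0.0, 0.625, 0.78, 0.0]
contact_force: [-0.2, 0.3, -2.5]
gripper_width: 0.154
```

```bash
python3 eng.py
```

```text
t 13.15 p [ 0.5459 -0.1086  0.2017] yaw 102.61 tiltz [ 2.e-04 -0.e+00 -1.e+00] F [-0.2  0.3 -2.5] M [-0.11  0.05 -0.07] w 0.1543
tip eng mm: y -22.01 x -0.07 z 0.02  F eng y 0.4 x -0.2 z -0.5
```

jog_arm(
  deltas=[
    [[0,0,0],[0.0006,0,0],1],
    [[0,0,0],[0.0012,0,0],1],
    [[0,0,0],[0.0018,0,0],1],
    [[0,0,0],[0.0025,0,0],1],
    [[0,0,0],[0.0025,0,0],1],
    [[0,0,0],[0.0025,0,0],1],
    [[0,0,0],[0.0025,0,0],1],
    [[0,0,0],[0.0025,0,0],1],
  ],
)

```text
t: 14.15
position: [0.5456, -0.107, 0.2018]
ee_rot: [0.0, 0.625, 0.78, -0.0]
contact_force: [1.2, -5.2, -1.9]
gripper_width: 0.151
```

```bash
python3 eng.py; python3 meas.py 6 | head -3
```

```text
t 14.15 p [ 0.5456 -0.107   0.2018] yaw 102.60 tiltz [ 5.e-04 -6.e-04 -1.e+00] F [ 1.2 -5.2 -1.9] M [-0.78 -0.09 -0.02] w 0.1515
tip eng mm: y -20.33 x -0.01 z -0.02  F eng y -5.3 x 0.0 z 0.1
t 14.30 p [ 0.5456 -0.107   0.2018] yaw 102.60 tiltz [ 0.0006 -0.0006 -1.    ] F [ 1.2 -5.2 -1.9] M [-0.82 -0.13  0.03] w 0.1522
tip pred [319.1426 240.8534] [332.8186 238.1807] world [ 0.5224 -0.0036  0.21  ]
[[315.   230.09 253.5   56.  ]
```

View pics/t6.png

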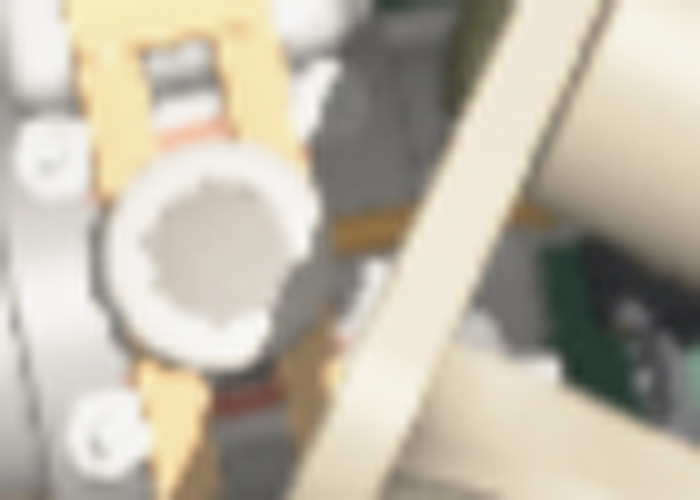

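jog_arm(
  deltas=[
    [[0,0,0],[0.0013,0,0],1],
    [[0,0,0],[0.0026,0,0],1],
    [[0,0,0],[0.0039,0,0],1],
    [[0,0,0],[0.0052,0,0],1],
    [[0,0,0],[0.0065,0,0],1],
    [[0,0,0],[0.0078,0,0],1],
    [[0,0,0],[0.009,0,0],1],
    [[0,0,0],[0.01,0,0],1],
  ],
)

```text
t: 15.3
position: [0.5445, -0.1012, 0.2023]
ee_rot: [0.003, 0.626, 0.78, -0.001]
contact_force: [2.4, -13.8, -2.6]
gripper_width: 0.153
```

```bash
python3 eng.py
```

```text
t 15.30 p [ 0.5445 -0.1012  0.2023] yaw 102.55 tiltz [ 0.0029 -0.0049 -1.    ] F [  2.4 -13.8  -2.6] M [-2.1  -0.38  0.02] w 0.1528
tip eng mm: y -14.44 x 0.34 z -0.00  F eng y -14.0 x -0.7 z -0.6
```

```bash
python3 go.py .5407 -.0854 .2017 102.6
```

```text
t 15.30 p [ 0.5445 -0.1012  0.2023] yaw 102.55 tiltz [ 0.0029 -0.0049 -1.    ] F [  2.4 -13.8  -2.6] M [-2.1  -0.38  0.02] w 0.1528
([0.002, 0.007, -0.001], [0.0204, -0.0004, 0.0006])
```

jog_arm(
  deltas=[
    [[0.002,0.007,-0.001],[0.0026,-0.0004,0.0006],1],
    [[0.002,0.007,-0.001],[0.0051,-0.0004,0.0006],1],
    [[0.002,0.007,-0.001],[0.0077,-0.0004,0.0006],1],
    [[0.002,0.007,-0.001],[0.0102,-0.0004,0.0006],1],
    [[0.002,0.007,-0.001],[0.0128,-0.0004,0.0006],1],
    [[0.002,0.007,-0.001],[0.0153,-0.0004,0.0006],1],
    [[0.002,0.007,-0.001],[0.0179,-0.0004,0.0006],1],
    [[0.002,0.007,-0.001],[0.0204,-0.0004,0.0006],1],
  ],
)

```text
t: 16.3
position: [0.5415, -0.0873, 0.2023]
ee_rot: [0.002, 0.626, 0.78, -0.001]
contact_force: [2.2, -13.6, -3.0]
gripper_width: 0.156
```

```bash
python3 eng.py;python3 go.py .5388 -.0767 .2017 102.6;python3 meas.py 7 | head -3
```

```text
t 16.30 p [ 0.5415 -0.0873  0.2023] yaw 102.54 tiltz [ 0.0027 -0.0041 -1.    ] F [  2.2 -13.6  -3. ] M [-2.04 -0.4   0.01] w 0.1557
tip eng mm: y -0.23 x 0.40 z 0.08  F eng y -13.7 x -0.8 z -1.0
t 16.30 p [ 0.5415 -0.0873  0.2023] yaw 102.54 tiltz [ 0.0027 -0.0041 -1.    ] F [  2.2 -13.6  -3. ] M [-2.04 -0.4   0.01] w 0.1557
([0.002, 0.006, -0.001], [0.0137, -0.0004, 0.0006])
t 16.45 p [ 0.5413 -0.087   0.2022] yaw 102.55 tiltz [ 0.0022 -0.0031 -1.    ] F [  2.2 -10.8  -1.6] M [-1.72 -0.33 -0.06] w 0.1512
tip pred [311.3151 242.2552] [325.001  239.5921] world [0.5183 0.0165 0.2101]
[[307.   232.23 181.5   53.5 ]
```

View pics/t7.png

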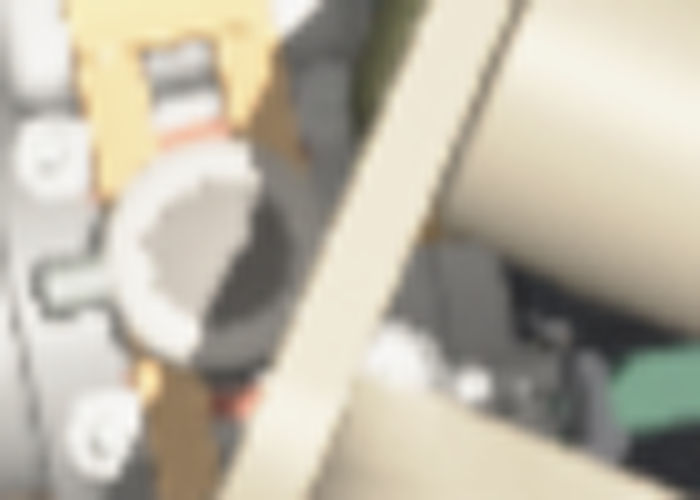

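View pics/side7.png

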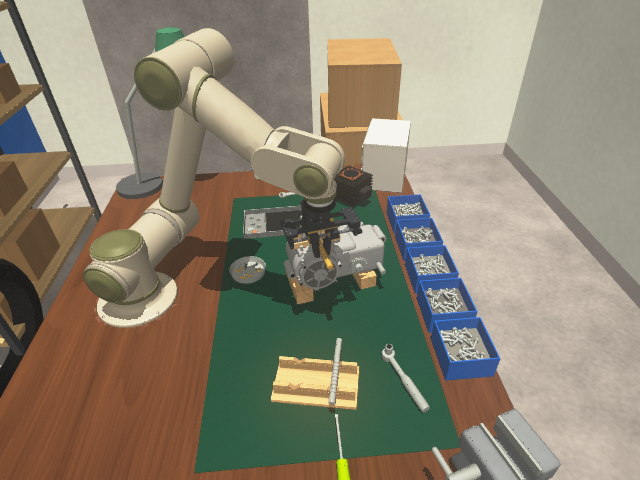

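jog_arm(
  deltas=[
    [[0.001,0.005,-0.001],[0.002,-0.0004,0.0006],1],
    [[0.002,0.006,-0.001],[0.004,-0.0004,0.0006],1],
    [[0.002,0.006,-0.001],[0.006,-0.0004,0.0006],1],
    [[0.002,0.006,-0.001],[0.008,-0.0004,0.0006],1],
    [[0.002,0.006,-0.001],[0.01,-0.0004,0.0006],1],
    [[0.002,0.006,-0.001],[0.012,-0.0004,0.0006],1],
    [[0.002,0.006,-0.001],[0.0137,-0.0004,0.0006],1],
    [[0.002,0.006,-0.001],[0.0137,-0.0004,0.0006],1],
  ],
)

```text
t: 17.45
position: [0.5392, -0.0779, 0.2021]
ee_rot: [0.001, 0.626, 0.78, -0.0]
contact_force: [3.0, -11.6, -2.7]
gripper_width: 0.153
```

```bash
python3 eng.py; python3 meas.py 8 | head -3
```

```text
t 17.45 p [ 0.5392 -0.0779  0.2021] yaw 102.55 tiltz [ 0.0016 -0.0022 -1.    ] F [  3.  -11.6  -2.7] M [-1.76 -0.34 -0.02] w 0.1533
tip eng mm: y 9.45 x 0.26 z 0.09  F eng y -12.0 x 0.4 z -0.7
t 17.60 p [ 0.5392 -0.0779  0.2021] yaw 102.55 tiltz [ 0.0015 -0.0022 -1.    ] F [  2.7 -11.6  -3.3] M [-1.76 -0.32  0.01] w 0.1539
tip pred [307.7933 242.9585] [321.4814 240.2948] world [0.5162 0.0256 0.2101]
[[303.   228.9  354.5   53.  ]
```

View pics/t8.png

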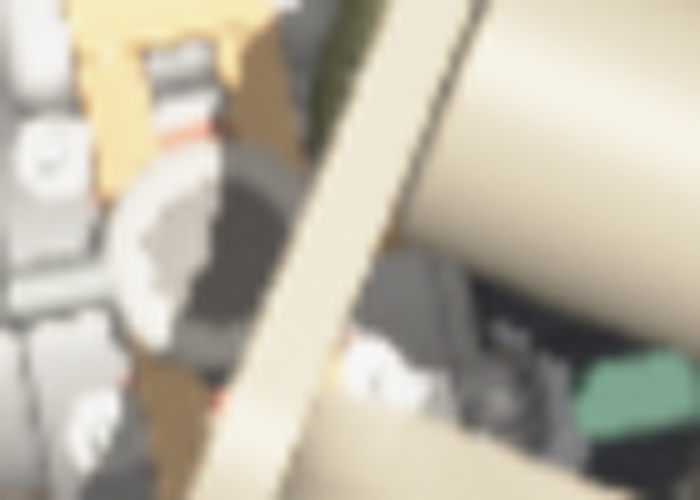

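```bash
python3 go.py .5518 -.135 .2019 102.6
```

```text
t 17.60 p [ 0.5392 -0.0779  0.2021] yaw 102.55 tiltz [ 0.0015 -0.0022 -1.    ] F [  2.7 -11.6  -3.3] M [-1.76 -0.32  0.01] w 0.1539
([0.001, 0.003, -0.001], [-0.0731, -0.0002, 0.0004])
```

jog_arm(
  deltas=[
    [[0.001,0.003,-0.001],[-0.005,-0.0002,0.0002],1],
    [[0.001,0.003,-0.001],[-0.012,-0.0002,0.0002],1],
    [[0.001,0.003,-0.001],[-0.022,-0.0002,0.0002],1],
    [[0.001,0.003,-0.001],[-0.034,-0.0002,0.0002],1],
    [[0.001,0.003,-0.001],[-0.046,-0.0002,0.0002],1],
    [[0.001,0.003,-0.001],[-0.06,-0.0002,0.0002],1],
    [[0.001,0.003,-0.001],[-0.0731,-0.0002,0.0002],1],
    [[0.001,0.003,-0.001],[-0.0731,-0.0002,0.0002],1],
  ],
)

```text
t: 18.6
position: [0.5519, -0.1358, 0.2019]
ee_rot: [0.0, 0.626, 0.78, 0.0]
contact_force: [0.6, -0.3, -2.2]
gripper_width: 0.154
```

```bash
python3 eng.py; python3 go.py .4608 -.334 .20 79
```

```text
t 18.60 p [ 0.5519 -0.1358  0.2019] yaw 102.54 tiltz [ 2.e-04 -0.e+00 -1.e+00] F [ 0.6 -0.3 -2.2] M [-0.05  0.03  0.03] w 0.1538
tip eng mm: y -49.85 x 0.02 z 0.18  F eng y -0.4 x 0.5 z -0.2
t 18.60 p [ 0.5519 -0.1358  0.2019] yaw 102.54 tiltz [ 2.e-04 -0.e+00 -1.e+00] F [ 0.6 -0.3 -2.2] M [-0.05  0.03  0.03] w 0.1538
([0.0, 0.0, 0.523], [-0.2171, -0.1649, 0.0023])
```

jog_arm(
  deltas=[
    [[0,0,0.1],[-0.045,-0.034,0],1],
    [[0,0,0.25],[-0.1,-0.075,0],1],
    [[0,0,0.4],[-0.155,-0.116,0],1],
    [[0,0,0.523],[-0.2,-0.15,0],1],
    [[0,0,0.523],[-0.2171,-0.1649,0.0023],1],
    [[0,0,0.523],[-0.2171,-0.1649,0.0023],1],
    [[0,0,0.523],[-0.2171,-0.1649,0.0023],1],
    [[0,0,0.523],[-0.2171,-0.1649,0.0023],1],
  ],
)

```text
t: 19.6
position: [0.4615, -0.3328, 0.2002]
ee_rot: [0.0, 0.771, 0.637, 0.0]
contact_force: [-0.4, -1.0, -1.3]
gripper_width: 0.152
```

```bash
python3 go.py .4605 -.3335 .06 79
python3 - <<'E'
from cell import *
import cv2
for n in ("side","top"):
    cv2.imwrite(f"pics/{n}9.png",get_image(n)["image"])
a=cv2.imread("pics/side9.png")[250:420,230:390]
b=cv2.imread("pics/top9.png")[200:270,270:390]
cv2.imwrite("pics/s9.png",cv2.resize(a,None,fx=3.5,fy=3.5,interpolation=cv2.INTER_CUBIC))
cv2.imwrite("pics/t9.png",cv2.resize(b,None,fx=6,fy=6,interpolation=cv2.INTER_CUBIC))
E
```

```text
t 19.60 p [ 0.4615 -0.3328  0.2002] yaw 79.13 tiltz [ 3.e-04  1.e-04 -1.e+00] F [-0.4 -1.  -1.3] M [-0.04  0.06 -0.05] w 0.1524
([0.0, -0.0, 0.003], [-0.0011, -0.0011, 0.1752])
```

View pics/s9.png

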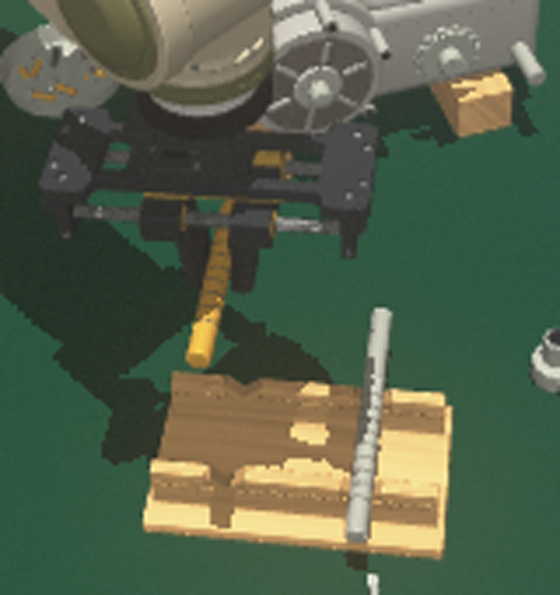

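View pics/t9.png

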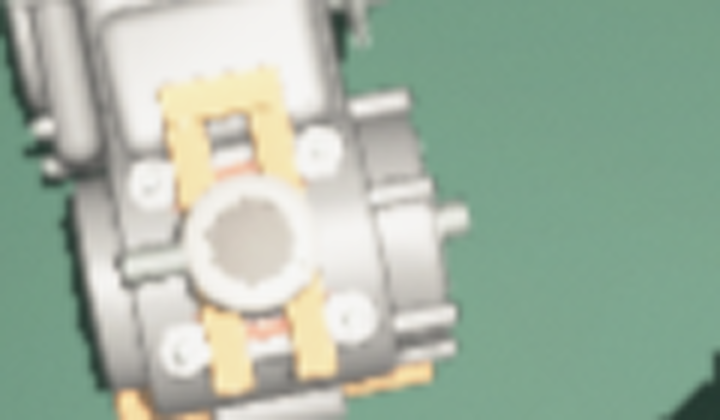

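```bash
python3 go.py .4602 -.3333 .0368 79
```

```text
t 19.70 p [ 0.4613 -0.3332  0.2001] yaw 79.10 tiltz [ 2.e-04 -0.e+00 -1.e+00] F [ 0.6  0.3 -3.1] M [-0.05  0.04  0.  ] w 0.1536
([0.0, -0.0, 0.002], [-0.0004, -0.0014, 0.2041])
```

jog_arm(
  deltas=[
    [[0,0,0.002],[-0.0004,-0.0014,0.05],1],
    [[0,0,0.002],[-0.0004,-0.0014,0.1],1],
    [[0,0,0.002],[-0.0004,-0.0014,0.15],1],
    [[0,0,0.002],[-0.0004,-0.0014,0.18],1],
    [[0,0,0.002],[-0.0004,-0.0014,0.195],1],
    [[0,0,0.002],[-0.0004,-0.0014,0.2],1],
    [[0,0,0.002],[-0.0004,-0.0014,0.2041],1],
    [[0,0,0.002],[-0.0004,-0.0014,0.2041],1],
  ],
)

```text
t: 20.7
position: [0.4604, -0.3334, 0.0374]
ee_rot: [0.001, 0.772, 0.636, 0.0]
contact_force: [-0.2, -0.2, -1.3]
gripper_width: 0.151
```

```bash
python3 go.py .4602 -.3333 .0368 79
```

```text
t 20.70 p [ 0.4604 -0.3334  0.0374] yaw 79.01 tiltz [ 1.e-03 -8.e-04 -1.e+00] F [-0.2 -0.2 -1.3] M [-0.09  0.04 -0.06] w 0.1515
([0.001, 0.001, 0.0], [0.0001, -0.0003, 0.0007])
```

jog_arm(
  deltas=[
    [[0,0,0],[0,-0.0003,0.0009],1],
    [[0,0,0],[0,-0.0003,0.0009],1],
    [[0,0,0],[0,-0.0003,0.0009],0.4],
    [[0,0,0],[0,-0.0003,0.0009],0.4],
    [[0,0,0],[0,-0.0003,0.0009],0.4],
    [[0,0,0],[0,-0.0003,0.0009],0.4],
    [[0,0,0],[0,-0.0003,0.0009],0.4],
    [[0,0,0],[0,-0.0003,0.0009],0.4],
  ],
)

```text
t: 21.7
position: [0.4601, -0.3334, 0.0367]
ee_rot: [0.001, 0.772, 0.636, 0.0]
contact_force: [0.7, 0.1, -0.3]
gripper_width: 0.596
```

```bash
python3 go.py .4602 -.3333 .26 79
```

```text
t 21.70 p [ 0.4601 -0.3334  0.0367] yaw 79.01 tiltz [ 9.e-04 -7.e-04 -1.e+00] F [ 0.7  0.1 -0.3] M [-0.07  0.04 -0.04] w 0.5965
([0.001, 0.001, 0.0], [-0.0, 0.0003, -0.2792])
```

jog_arm(
  deltas=[
    [[0,0,0],[0,0,-0.03],0.4],
    [[0,0,0],[0,0,-0.09],0.4],
    [[0,0,0],[0,0,-0.16],0.4],
    [[0,0,0],[0,0,-0.23],0.4],
    [[0,0,0],[0,0,-0.29],0.4],
    [[0,0,0],[0,0,-0.34],0.4],
    [[0,0,0],[0,0,-0.34],0.4],
    [[0,0,0],[0,0,-0.34],0.4],
  ],
)

```text
t: 22.7
position: [0.4597, -0.3329, 0.3076]
ee_rot: [-0.0, 0.772, 0.636, 0.0]
contact_force: [-0.0, 0.1, -1.4]
gripper_width: 0.598
```

```bash
python3 go.py .5082 .0602 .30 102.6;  python3 - <<'E'
from cell import *
import cv2
for n in ("side","top"):
    cv2.imwrite(f"pics/{n}10.png",get_image(n)["image"])
a=cv2.imread("pics/side10.png")[190:420,260:400]
b=cv2.imread("pics/top10.png")[200:270,270:390]
cv2.imwrite("pics/s10.png",cv2.resize(a,None,fx=2.6,fy=2.6,interpolation=cv2.INTER_CUBIC))
E
```

```text
t 22.70 p [ 0.4597 -0.3329  0.3076] yaw 79.01 tiltz [-3.e-04  6.e-04 -1.e+00] F [-0.   0.1 -1.4] M [-0.08  0.12 -0.06] w 0.5977
([-0.0, -0.001, -0.524], [0.4939, -0.0341, 0.0098])
```

View pics/s10.png

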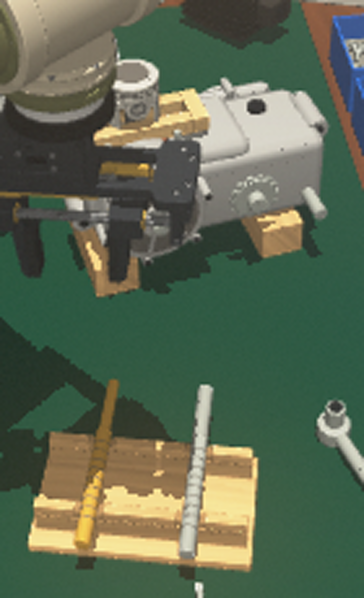

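jog_arm(
  deltas=[
    [[0,0,-0.1],[0.06,-0.004,0],0.4],
    [[0,0,-0.2],[0.13,-0.009,0],0.4],
    [[0,0,-0.3],[0.205,-0.014,0],0.4],
    [[0,0,-0.4],[0.28,-0.019,0],0.4],
    [[0,0,-0.5],[0.355,-0.025,0],0.4],
    [[0,0,-0.524],[0.43,-0.03,0],0.4],
    [[0,0,-0.524],[0.4939,-0.0341,0.0098],0.4],
    [[0,0,-0.524],[0.4939,-0.0341,0.0098],0.4],
  ],
)

```text
t: 23.8
position: [0.5077, 0.063, 0.2984]
ee_rot: [-0.002, 0.624, 0.782, -0.0]
contact_force: [-0.0, 0.1, -0.1]
gripper_width: 0.602
```

```bash
python3 go.py .5082 .0602 .207 102.6;  python3 - <<'E'
from cell import *
import cv2
p={n:get_image(n) for n in ("side","top")}
for n in p: cv2.imwrite(f"pics/{n}11.png",p[n]["image"])
a=p["side"]["image"][150:290,240:400]
b=p["top"]["image"][200:270,250:360]
cv2.imwrite("pics/s11.png",cv2.resize(a,None,fx=4.5,fy=4.2,interpolation=cv2.INTER_CUBIC))
cv2.imwrite("pics/t11.png",cv2.resize(b,None,fx=6,fy=6,interpolation=cv2.INTER_CUBIC))
E
```

```text
t 23.80 p [0.5077 0.063  0.2984] yaw 102.85 tiltz [-0.0039  0.002  -1.    ] F [-0.   0.1 -0.1] M [-0.08  0.06  0.03] w 0.6022
([-0.004, -0.004, 0.006], [-0.0038, 0.0002, 0.1142])
```

View pics/s11.png

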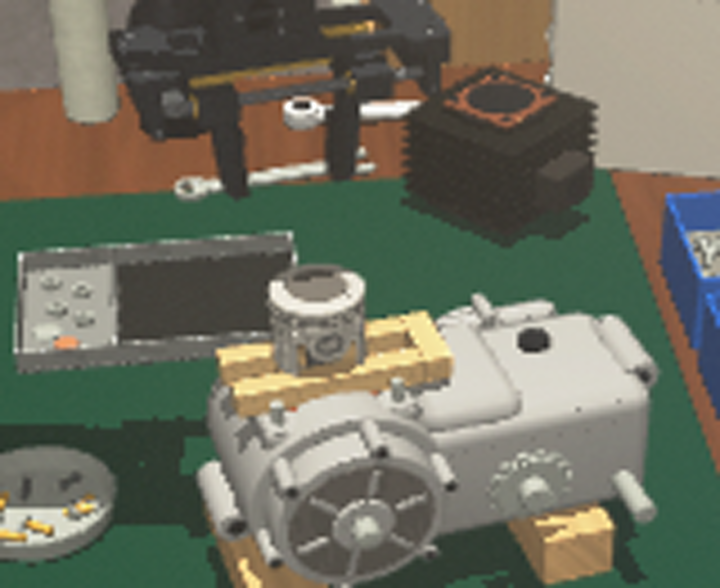

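View pics/t11.png

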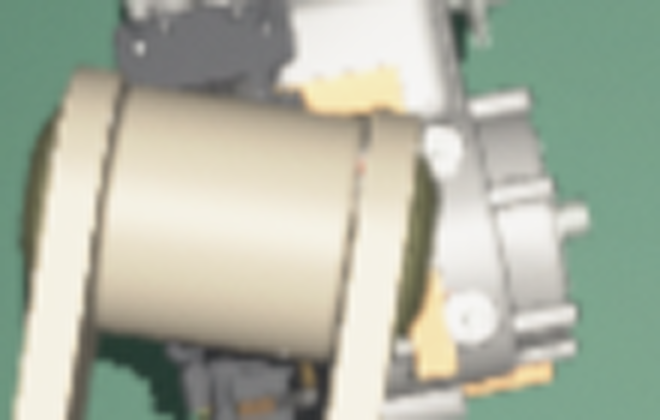

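jog_arm(
  deltas=[
    [[-0.004,-0.004,0.006],[-0.0038,0.0002,0.02],0.4],
    [[-0.004,-0.004,0.006],[-0.0038,0.0002,0.05],0.4],
    [[-0.004,-0.004,0.006],[-0.0038,0.0002,0.08],0.4],
    [[-0.004,-0.004,0.006],[-0.0038,0.0002,0.1],0.4],
    [[-0.004,-0.004,0.006],[-0.0038,0.0002,0.1142],0.4],
    [[-0.004,-0.004,0.006],[-0.0038,0.0002,0.1142],0.4],
    [[-0.004,-0.004,0.006],[-0.0038,0.0002,0.1142],0.4],
    [[-0.004,-0.004,0.006],[-0.0038,0.0002,0.1142],0.4],
  ],
)

```text
t: 24.9
position: [0.5089, 0.0572, 0.2083]
ee_rot: [0.001, 0.627, 0.779, 0.0]
contact_force: [-0.7, 0.1, -0.1]
gripper_width: 0.599
```

```bash
python3 go.py .5082 .0602 .207 102.6;  python3 - <<'E'
from cell import *
import cv2
p={n:get_image(n) for n in ("side","top")}
for n in p: cv2.imwrite(f"pics/{n}12.png",p[n]["image"])
a=p["side"]["image"][170:260,260:370]
b=p["top"]["image"][215:285,260:360]
cv2.imwrite("pics/s12.png",cv2.resize(a,None,fx=7,fy=6.5,interpolation=cv2.INTER_CUBIC))
cv2.imwrite("pics/t12.png",cv2.resize(b,None,fx=6,fy=6,interpolation=cv2.INTER_CUBIC))
E
```

```text
t 24.90 p [0.5089 0.0572 0.2083] yaw 102.36 tiltz [ 0.0023 -0.0013 -1.    ] F [-0.7  0.1 -0.1] M [-0.03  0.13  0.01] w 0.5991
([0.003, 0.002, -0.005], [0.0038, -0.0, 0.0016])
```

View pics/s12.png

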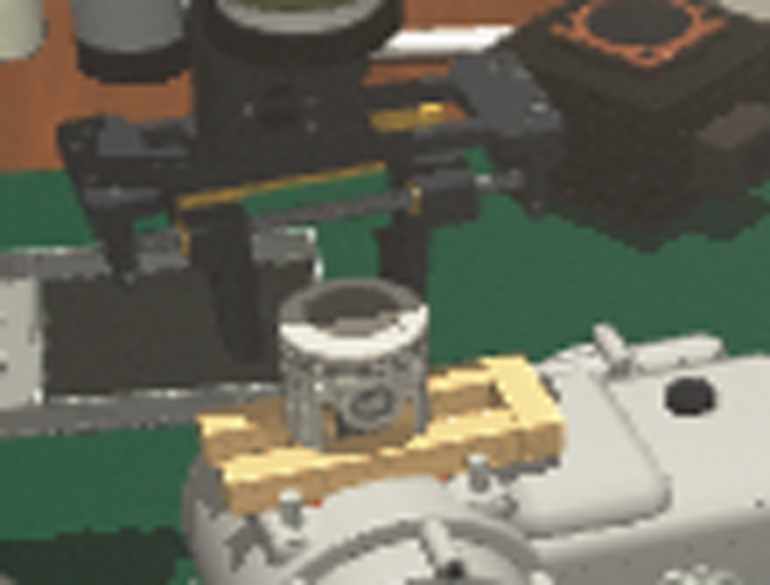

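View pics/t12.png

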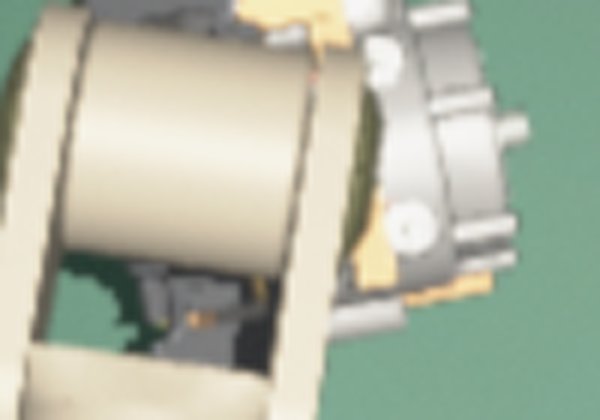

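jog_arm(
  deltas=[
    [[0.003,0.002,-0.005],[0.0038,0,0.0016],0.4],
    [[0.003,0.002,-0.005],[0.0038,0,0.0016],0.4],
    [[0.003,0.002,-0.005],[0.0038,0,0.0016],0.4],
    [[0.003,0.002,-0.005],[0.0038,0,0.0016],1],
    [[0.003,0.002,-0.005],[0.0038,0,0.0016],1],
    [[0.003,0.002,-0.005],[0.0038,0,0.0016],1],
    [[0.003,0.002,-0.005],[0.0038,0,0.0016],1],
    [[0.003,0.002,-0.005],[0.0038,0,0.0016],1],
  ],
)

```text
t: 26.0
position: [0.5084, 0.0605, 0.2069]
ee_rot: [0.0, 0.625, 0.78, 0.0]
contact_force: [2.8, 2.0, -0.4]
gripper_width: 0.166
```

```bash
python3 go.py .4995 .0992 .207 102.6
```

```text
t 26.00 p [0.5084 0.0605 0.2069] yaw 102.61 tiltz [ 2.e-04  1.e-04 -1.e+00] F [ 2.8  2.  -0.4] M [ 0.23 -0.3   0.15] w 0.1662
([0.0, -0.0, 0.0], [0.0497, -0.0003, -0.0002])
```

jog_arm(
  deltas=[
    [[0,0,0],[0.005,0,0],1],
    [[0,0,0],[0.011,0,0],1],
    [[0,0,0],[0.017,0,0],1],
    [[0,0,0],[0.024,0,0],1],
    [[0,0,0],[0.031,0,0],1],
    [[0,0,0],[0.039,0,0],1],
    [[0,0,0],[0.048,0,0],1],
    [[0,0,0],[0.055,0,0],1],
  ],
)

```text
t: 27.0
position: [0.4987, 0.104, 0.2069]
ee_rot: [0.0, 0.625, 0.781, 0.0]
contact_force: [0.3, 0.7, -0.3]
gripper_width: 0.166
```

```bash
python3 go.py .45 .335 .12 90;  python3 - <<'E'
from cell import *
import cv2
p={n:get_image(n) for n in ("side","top")}
for n in p: cv2.imwrite(f"pics/{n}13.png",p[n]["image"])
a=p["side"]["image"][150:260,230:370]
b=p["top"]["image"][215:345,150:340]
cv2.imwrite("pics/s13.png",cv2.resize(a,None,fx=5.5,fy=5.3,interpolation=cv2.INTER_CUBIC))
cv2.imwrite("pics/t13.png",cv2.resize(b,None,fx=4,fy=4,interpolation=cv2.INTER_CUBIC))
for n in p: print(n,[(r["pixel"],r["score"]) for r in landmark_of(p[n],"tray_in")],[(r["pixel"],r["score"]) for r in landmark_of(p[n],"pin_center")])
E
```

```text
t 27.00 p [0.4987 0.104  0.2069] yaw 102.63 tiltz [ 1.e-04  1.e-04 -1.e+00] F [ 0.3  0.7 -0.3] M [-0.04  0.   -0.  ] w 0.1662
([0.0, -0.0, 0.281], [0.2951, 0.0038, 0.1086])
side [([305.5, 213.1], 0.32)] [([302.7, 213.1], 0.41)]
top [([197.5, 266.8], 0.93), ([434.5, 266.5], 0.41)] []
```

View pics/s13.png

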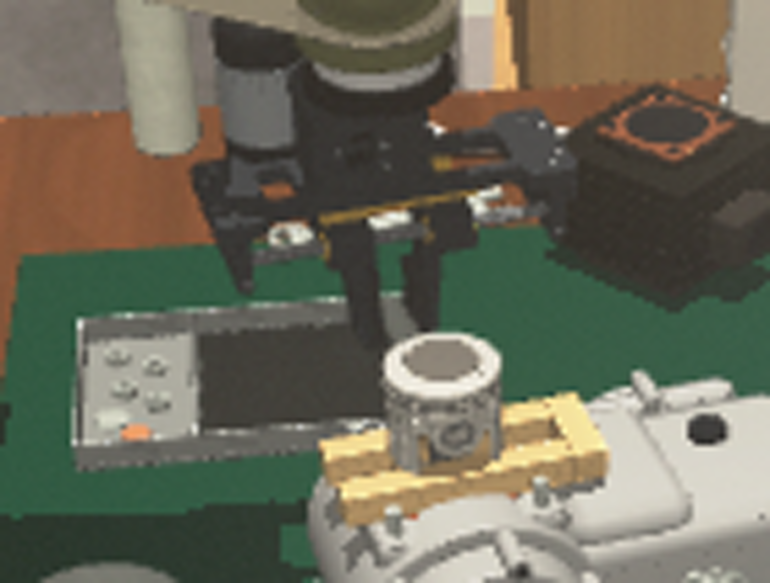

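View pics/t13.png

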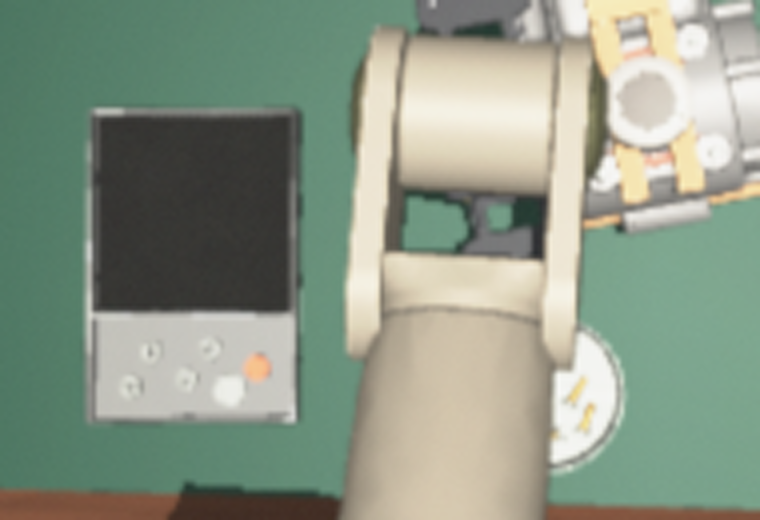

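```bash
python3 - <<'E'
from h import *
print(atz("top",(199,267.9),.003),atz("top",(199,269.5),.003)); 
b=cv2.imread("pics/side13.png"); cv2.imwrite("pics/s14.png",cv2.resize(b[190:240,280:330],None,fx=12,fy=12,interpolation=cv2.INTER_CUBIC))
E
python3 go.py .445 .338 .12 90
```

```text
[0.44562673 0.34119896 0.003     ] [0.44098816 0.34101231 0.003     ]
t 27.30 p [0.4989 0.1033 0.2069] yaw 102.60 tiltz [ 3.e-04  1.e-04 -1.e+00] F [-0.3  0.7 -1.1] M [-0.09  0.04 -0.07] w 0.1704
([0.0, -0.0, 0.28], [0.301, -0.0018, 0.1086])
```

View pics/s14.png

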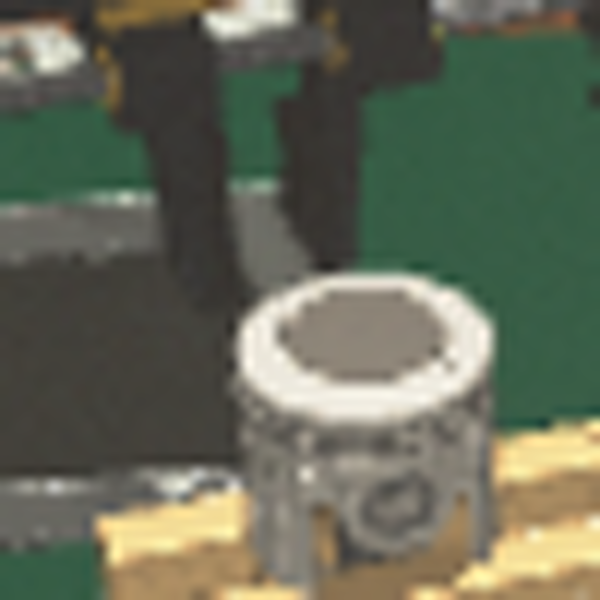

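jog_arm(
  deltas=[
    [[0,0,0],[0.04,0,0],1],
    [[0,0,0.06],[0.09,0,0.01],1],
    [[0,0,0.14],[0.14,0,0.03],1],
    [[0,0,0.22],[0.19,0,0.05],1],
    [[0,0,0.28],[0.24,-0.001,0.08],1],
    [[0,0,0.28],[0.28,-0.0015,0.1],1],
    [[0,0,0.28],[0.301,-0.0018,0.1086],1],
    [[0,0,0.28],[0.301,-0.0018,0.1086],1],
  ],
)

```text
t: 28.3
position: [0.4449, 0.3382, 0.1199]
ee_rot: [0.0, 0.707, 0.707, -0.0]
contact_force: [-0.1, 0.5, -0.1]
gripper_width: 0.172
```

```bash
python3 go.py .443 .34 .03 90;  python3 - <<'E'
from cell import *
import cv2
p={n:get_image(n) for n in ("side",)}
for n in p: cv2.imwrite(f"pics/{n}15.png",p[n]["image"])
a=p["side"]["image"][150:260,220:340]
cv2.imwrite("pics/s15.png",cv2.resize(a,None,fx=6,fy=5.4,interpolation=cv2.INTER_CUBIC))
E
```

```text
t 28.30 p [0.4449 0.3382 0.1199] yaw 90.06 tiltz [-1.e-04 -3.e-04 -1.e+00] F [-0.1  0.5 -0.1] M [-0.02  0.06  0.  ] w 0.1719
([-0.0, 0.0, 0.001], [0.0023, -0.0024, 0.1123])
```

View pics/s15.png

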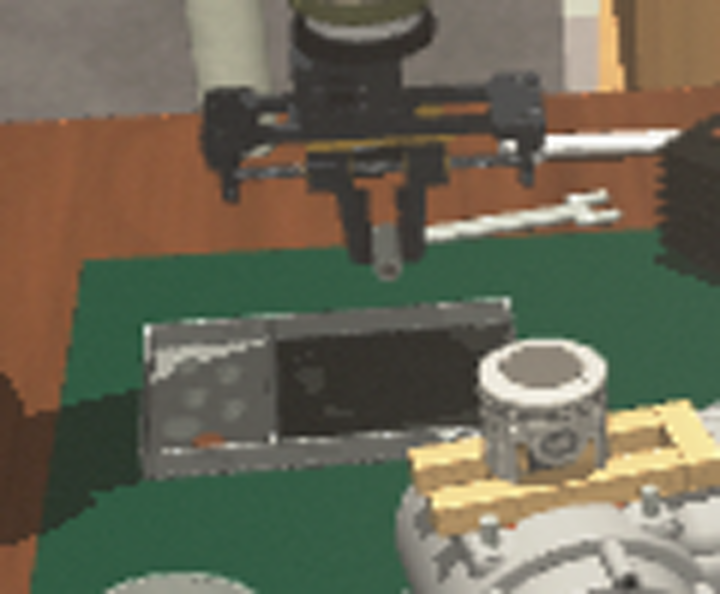

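jog_arm(
  deltas=[
    [[0,0,0],[0.0023,-0.0024,0.02],1],
    [[0,0,0],[0.0023,-0.0024,0.045],1],
    [[0,0,0],[0.0023,-0.0024,0.07],1],
    [[0,0,0],[0.0023,-0.0024,0.09],1],
    [[0,0,0],[0.0023,-0.0024,0.1],1],
    [[0,0,0],[0.0023,-0.0024,0.108],1],
    [[0,0,0],[0.0023,-0.0024,0.1123],1],
    [[0,0,0],[0.0023,-0.0024,0.1123],1],
  ],
)

```text
t: 29.35
position: [0.4435, 0.3395, 0.0306]
ee_rot: [0.0, 0.707, 0.707, 0.0]
contact_force: [-0.5, -0.5, 0.1]
gripper_width: 0.166
```

```bash
python3 go.py .443 .34 .02 90;  python3 - <<'E'
from cell import *
import cv2
p={n:get_image(n) for n in ("side",)}
for n in p: cv2.imwrite(f"pics/{n}16.png",p[n]["image"])
a=p["side"]["image"][170:250,230:330]
cv2.imwrite("pics/s16.png",cv2.resize(a,None,fx=7.5,fy=7.5,interpolation=cv2.INTER_CUBIC))
E
```

```text
t 29.35 p [0.4435 0.3395 0.0306] yaw 90.02 tiltz [ 8.e-04 -0.e+00 -1.e+00] F [-0.5 -0.5  0.1] M [-0.03  0.1   0.02] w 0.1663
([0.001, 0.0, 0.0], [0.0007, -0.0007, 0.0132])
```

View pics/s16.png

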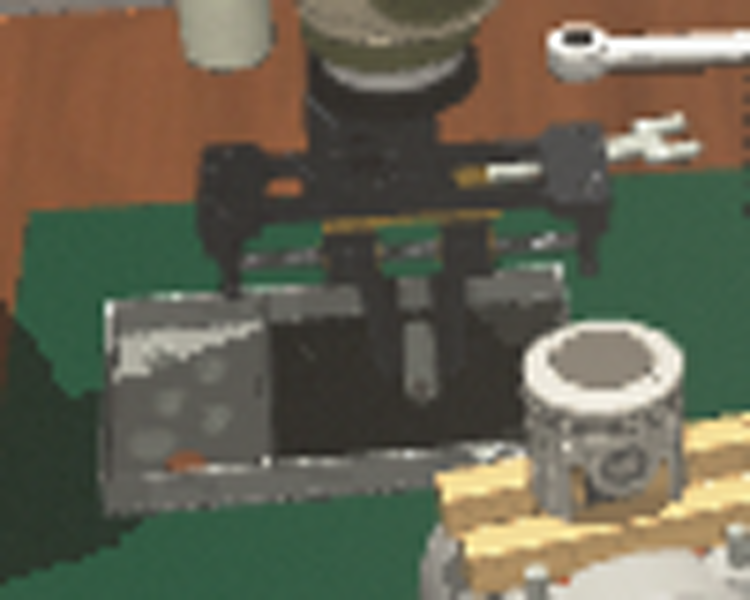

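jog_arm(
  deltas=[
    [[0,0,0],[0,0,0.002],1],
    [[0,0,0],[0,0,0.004],1],
    [[0,0,0],[0,0,0.006],1],
    [[0,0,0],[0,0,0.008],1],
    [[0,0,0],[0,0,0.01],1],
    [[0,0,0],[0,0,0.011],1],
    [[0,0,0],[0,0,0.011],1],
    [[0,0,0],[0,0,0.011],1],
  ],
)

```text
t: 30.4
position: [0.4436, 0.3395, 0.0219]
ee_rot: [0.0, 0.707, 0.707, 0.0]
contact_force: [0.4, 0.3, 0.5]
gripper_width: 0.175
```

```bash
python3 go.py .443 .34 .02 90
```

```text
t 30.40 p [0.4436 0.3395 0.0219] yaw 90.02 tiltz [ 1.2e-03  1.0e-04 -1.0e+00] F [0.4 0.3 0.5] M [-0.03  0.06 -0.03] w 0.1753
([0.001, -0.0, 0.0], [0.0006, -0.0008, 0.0024])
```

jog_arm(
  deltas=[
    [[0,0,0],[0,0,0.0005],1],
    [[0,0,0],[0,0,0.001],1],
    [[0,0,0],[0,0,0.0015],1],
    [[0,0,0],[0,0,0.002],1],
    [[0,0,0],[0,0,0.0025],1],
    [[0,0,0],[0,0,0.0025],1],
    [[0,0,0],[0,0,0.0025],1],
    [[0,0,0],[0,0,0.0025],1],
  ],
)

```text
t: 31.4
position: [0.4437, 0.3396, 0.02]
ee_rot: [0.0, 0.707, 0.707, 0.001]
contact_force: [-0.6, -0.3, -0.7]
gripper_width: 0.168
```

```bash
python3 go.py .443 .34 .02 90
```

```text
t 31.40 p [0.4437 0.3396 0.02  ] yaw 90.02 tiltz [ 1.2e-03  2.0e-04 -1.0e+00] F [-0.6 -0.3 -0.7] M [-0.01  0.09 -0.02] w 0.1679
([0.002, -0.0, 0.0], [0.0005, -0.0008, -0.0])
```

jog_arm(
  deltas=[
    [[0,0,0],[0,0,0.0005],1],
    [[0,0,0],[0,0,0.001],1],
    [[0,0,0],[0,0,0.0015],1],
    [[0,0,0],[0,0,0.002],1],
    [[0,0,0],[0,0,0.0025],1],
    [[0,0,0],[0,0,0.0025],1],
    [[0,0,0],[0,0,0.0025],1],
    [[0,0,0],[0,0,0.0025],1],
  ],
)

```text
t: 32.4
position: [0.4437, 0.3396, 0.018]
ee_rot: [0.0, 0.707, 0.707, 0.001]
contact_force: [0.3, -0.0, -0.2]
gripper_width: 0.169
```

```bash
python3 go.py .443 .34 .02 90
```

```text
t 32.40 p [0.4437 0.3396 0.018 ] yaw 90.02 tiltz [ 1.3e-03  2.0e-04 -1.0e+00] F [ 0.3 -0.  -0.2] M [-0.08  0.13  0.01] w 0.1692
([0.002, -0.0, 0.0], [0.0005, -0.0009, -0.0025])
```

Still free; carry on.

jog_arm(
  deltas=[
    [[0,0,0],[0,0,0.0005],1],
    [[0,0,0],[0,0,0.001],1],
    [[0,0,0],[0,0,0.0015],1],
    [[0,0,0],[0,0,0.002],1],
    [[0,0,0],[0,0,0.0025],1],
    [[0,0,0],[0,0,0.0025],1],
    [[0,0,0],[0,0,0.0025],1],
    [[0,0,0],[0,0,0.0025],1],
  ],
)

```text
t: 33.4
position: [0.4437, 0.3396, 0.016]
ee_rot: [0.0, 0.707, 0.707, 0.001]
contact_force: [1.0, 0.1, -0.7]
gripper_width: 0.168
```

```bash
python3 go.py .443 .34 .02 90
```

```text
t 33.40 p [0.4437 0.3396 0.016 ] yaw 90.02 tiltz [ 1.3e-03  2.0e-04 -1.0e+00] F [ 1.   0.1 -0.7] M [-0.01  0.06  0.02] w 0.1678
([0.002, -0.0, 0.0], [0.0005, -0.0009, -0.005])
```

jog_arm(
  deltas=[
    [[0,0,0],[0,0,0.0005],1],
    [[0,0,0],[0,0,0.001],1],
    [[0,0,0],[0,0,0.0015],1],
    [[0,0,0],[0,0,0.0019],1],
    [[0,0,0],[0,0,0.0019],1],
    [[0,0,0],[0,0,0.0019],1],
    [[0,0,0],[0,0,0.0019],1],
    [[0,0,0],[0,0,0.0019],1],
  ],
)

```text
t: 34.4
position: [0.4437, 0.3396, 0.0145]
ee_rot: [0.0, 0.707, 0.707, 0.001]
contact_force: [-0.4, 0.3, -0.1]
gripper_width: 0.17
```

```bash
python3 go.py .443 .34 .02 90
```

```text
t 34.40 p [0.4437 0.3396 0.0145] yaw 90.02 tiltz [ 1.3e-03  2.0e-04 -1.0e+00] F [-0.4  0.3 -0.1] M [-0.09  0.11 -0.02] w 0.1697
([0.002, -0.0, 0.0], [0.0006, -0.0008, -0.0069])
```

jog_arm(
  deltas=[
    [[0,0,0],[0,0,0.0005],1],
    [[0,0,0],[0,0,0.001],1],
    [[0,0,0],[0,0,0.0015],1],
    [[0,0,0],[0,0,0.002],1],
    [[0,0,0],[0,0,0.0025],1],
    [[0,0,0],[0,0,0.0025],1],
    [[0,0,0],[0,0,0.0025],1],
    [[0,0,0],[0,0,0.0025],1],
  ],
)

```text
t: 35.4
position: [0.4437, 0.3396, 0.0144]
ee_rot: [0.001, 0.707, 0.707, 0.001]
contact_force: [-5.3, -3.6, 19.5]
gripper_width: 0.174
```

```bash
python3 go.py .443 .34 .02 90
```

```text
t 35.40 p [0.4437 0.3396 0.0144] yaw 90.03 tiltz [ 2.3e-03  5.0e-04 -1.0e+00] F [-5.3 -3.6 19.5] M [-0.59  1.11  0.02] w 0.1736
([0.003, -0.001, 0.001], [0.0005, -0.0009, -0.007])
```

jog_arm(
  deltas=[
    [[0,0,0],[0,0,-0.0015],1],
    [[0,0,0],[0,0,-0.0015],1],
    [[0,0,0],[0,0,-0.0015],0.75],
    [[0,0,0],[0,0,-0.0015],0.65],
    [[0,0,0],[0,0,-0.0015],0.6],
    [[0,0,0],[0,0,-0.0015],0.6],
    [[0,0,0],[0,0,-0.0015],0.6],
    [[0,0,0],[0,0,-0.0015],0.6],
  ],
)

```text
t: 36.4
position: [0.4437, 0.3396, 0.0156]
ee_rot: [0.001, 0.707, 0.707, 0.001]
contact_force: [-0.6, -0.2, -0.6]
gripper_width: 0.4
```

```bash
python3 go.py .443 .34 .2 90;  python3 - <<'E'
from cell import *
import cv2
p={n:get_image(n) for n in ("side",)}
for n in p: cv2.imwrite(f"pics/{n}17.png",p[n]["image"])
a=p["side"]["image"][170:250,230:330]
cv2.imwrite("pics/s17.png",cv2.resize(a,None,fx=7.5,fy=7.5,interpolation=cv2.INTER_CUBIC))
E
```

```text
t 36.40 p [0.4437 0.3396 0.0156] yaw 90.03 tiltz [ 2.4e-03  5.0e-04 -1.0e+00] F [-0.6 -0.2 -0.6] M [-0.11  0.06  0.01] w 0.3999
([0.003, -0.001, 0.001], [0.0007, -0.0003, -0.2305])
```

View pics/s17.png

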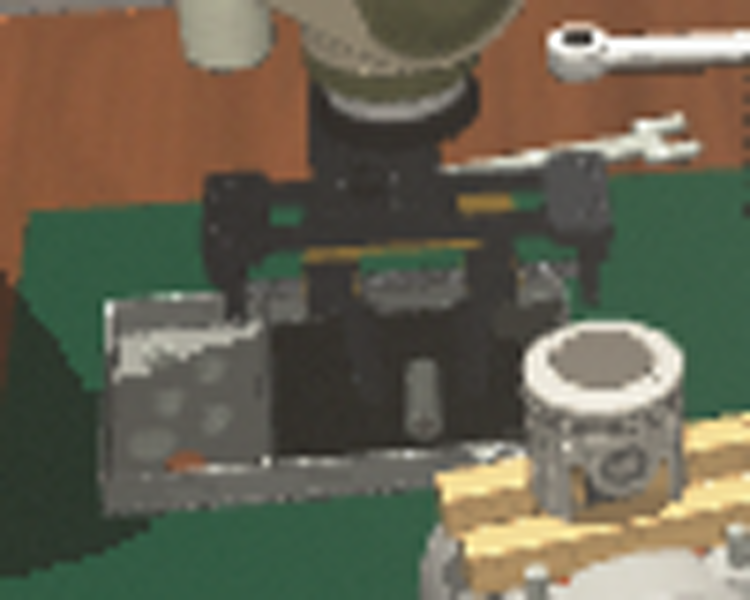

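The pin now lies on the dark tray floor at crop (425,400), free between the opened fingers. I'll lift straight up and then move back, clear of the cameras' view.

jog_arm(
  deltas=[
    [[0,0,0],[0,0,-0.03],0.6],
    [[0,0,0],[0,0,-0.08],0.6],
    [[0,0,0],[0,0,-0.14],0.6],
    [[0,0,0],[0,0,-0.2],0.6],
    [[0,0,0],[0,0,-0.26],0.6],
    [[0,0,0],[0,0,-0.31],0.6],
    [[0,0,0],[0,0,-0.31],0.6],
    [[0,0,0],[0,0,-0.31],0.6],
  ],
)

```text
t: 37.45
position: [0.4427, 0.3393, 0.2626]
ee_rot: [0.0, 0.707, 0.707, 0.0]
contact_force: [-0.2, -0.0, -0.5]
gripper_width: 0.402
```

```bash
python3 go.py .25 .45 .26 90
```

```text
t 37.45 p [0.4427 0.3393 0.2626] yaw 90.03 tiltz [ 9.e-04 -2.e-04 -1.e+00] F [-0.2 -0.  -0.5] M [-0.07  0.08 -0.01] w 0.4016
([0.001, 0.0, 0.001], [0.1385, -0.2409, 0.003])
```

jog_arm(
  deltas=[
    [[0,0,0],[0.03,-0.05,0],0.6],
    [[0,0,0],[0.06,-0.1,0],0.6],
    [[0,0,0],[0.09,-0.15,0],0.6],
    [[0,0,0],[0.12,-0.2,0],0.6],
    [[0,0,0],[0.138,-0.24,0],0.6],
    [[0,0,0],[0.138,-0.24,0],0.6],
    [[0,0,0],[0.138,-0.24,0],0.6],
    [[0,0,0],[0.138,-0.24,0],0.6],
  ],
)

```text
t: 38.45
position: [0.2516, 0.4491, 0.2619]
ee_rot: [0.0, 0.707, 0.707, -0.0]
contact_force: [0.4, 0.3, 0.1]
gripper_width: 0.4
```

```bash
python3 go.py;  python3 - <<'E'
from cell import *
from h import *
p={n:get_image(n) for n in ("side","top")}
for n in p: cv2.imwrite(f"pics/{n}18.png",p[n]["image"])
r={}
for t in ("pin","drift","drift_tip"):
    for n in p:
        l=landmark_of(p[n],t); print(n,t,[(np.round(d["pixel"],1),round(d["score"],2)) for d in l[:2]])
hsv=cv2.cvtColor(p["top"]["image"],cv2.COLOR_BGR2HSV); m=np.zeros(hsv.shape[:2],np.uint8); q=hsv[250:285,390:470]
m[250:285,390:470]=((q[...,1]>88)&(q[...,0]<30)&(q[...,0]>12)&(q[...,2]>150))*255
n,l,s,c=cv2.connectedComponentsWithStats(m); k=1+np.argmax(s[1:,4]); ys,xs=np.nonzero(l==k)
v=cv2.fitLine(np.c_[xs,ys].astype(np.float32),cv2.DIST_HUBER,0,.01,.01).ravel(); print("drift line",v,xs.min(),xs.max())
E
```

```text
t 38.45 p [0.2516 0.4491 0.2619] yaw 89.95 tiltz [ 5.e-04 -9.e-04 -1.e+00] F [0.4 0.3 0.1] M [-0.08  0.08  0.03] w 0.3999
side pin [(array([286.8, 224.3]), 0.43)]
top pin [(array([205.1, 268.6]), 0.66)]
side drift [(array([294.1, 370.9]), 0.71)]
top drift [(array([435.2, 269.9]), 0.65)]
side drift_tip [(array([301.4, 338.6]), 0.61), (array([399.5, 373. ]), 0.38)]
top drift_tip [(array([396.3, 259.1]), 0.56)]
drift line [9.7596020e-01 2.1794873e-01 4.2976505e+02 2.6735217e+02] 398 460
```

View pics/top18.png

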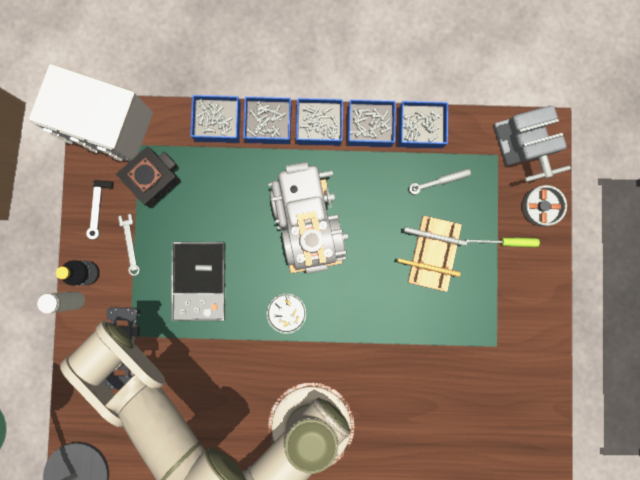

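View pics/side18.png

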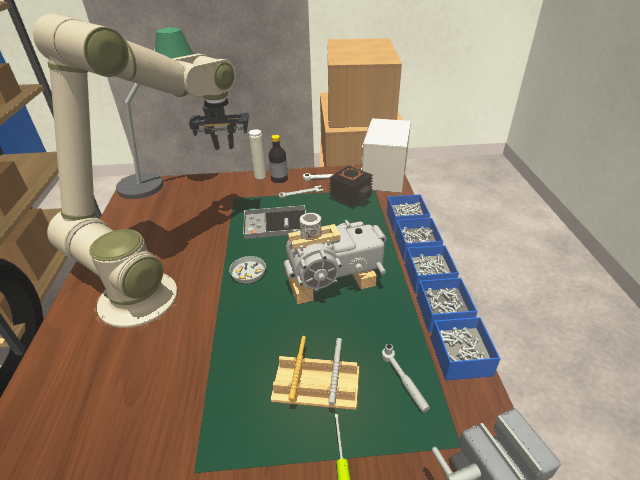

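The top view shows the pin at (203,268), in the middle of the empty tray half. The drift's fitted line is within 0.2 px of where it was at the start. Ratchet, screwdriver, spanner and thick drift look unmoved, and the arm is clear, so I'm handing in.

```bash
python3 -c "
from cell import *
print(job_done())"
```

```text
the job is handed in; nothing more can be done
None
```

The job is done and handed in at about 38.5 s of the 67 s allowed; the hand-in gave no verdict.

**What I did**
- **Pushing:** I took the brass drift from the rack, lined it up with the bore using the top camera, and went in 2 mm at a time. There was no contact force until the tip met the pin, about 20.5 mm short of the piston's centre. I then pushed the pin, at about 12–14 N, until its centre was about 32 mm out.
- **Returning the drift:** I drew it straight back and laid it in its notch.
- **Laying the pin down:** I drew the pin out with the gripper and lowered it until the fingertips touched the tray floor. I then released it from an estimated 7 mm.

**Last checks**
- **Pin:** it lies in the middle of the empty tray half, at about (203, 268) in the top image.
- **Drift:** its line in the top image is within about 0.2 px of where it started.
- **Other tools:** they look unmoved.
- **Arm:** it is clear of everything, with no force at the wrist beyond noise.

**What disagreed**
- **Top camera:** near the piston it was about 2 px (5 mm) off the robot's own position in x. I corrected this by comparing the drift tip with the piston in the same picture.
- **Piston crown:** the two cameras triangulated it at 235 mm high, not 240 mm. I used the height in the text, and the contact-free entry fits it.
- **Fingertip force:** on the final lowering the fingertips pressed the tray floor with about 20 N, and I backed off 1 mm before releasing.

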